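# Take the drill plate off its dowels and put it away in the rack

## Task

The holes in the clamped angle iron are drilled: lift the drill plate by its knob straight up off the jig's two dowels, keeping it level, and lay it flat on the open bench. The rack bay is too low for a hand on the knob, so take the plate again by one end and slide it knob up, lengthwise, into the empty bay of the rack until it meets the stop at the back, then let go. Leave the spare plate in the other bay, the tape measure and the marker where they are.

Things in the scene. Friction and masses are not known exactly. Their poses are not given: they have to be found in the camera images.
- drill_plate: All sizes here are in mm. Aluminium drill plate 165 long (its x) x 54 wide (its y) x 10 thick, about 0.3 kg, a black knob in the middle of its top. Origin: centre of the underside, z up. Two through holes 11 in diameter at x = +-68, y = 0 take the jig's dowels. The same end for end; its bare ends can be gripped across the 54 width once it is off the jig.
- knob (a point): Mid-height of the plate's round black knob, 32 above the plate's underside, over its centre. Knob 30 in diameter, 24 high, from 20 to 44 above the underside, on a neck 20 in diameter.
- drill_jig: Fixed drilling jig: grey bed 250 (x) x 120 (y) x 12 high, on it a 240 long dark slotted angle held by strap clamps at x = +-106 (nuts to 33 high). Origin: centre of the bed at bench level, below the seated plate's knob; z up. Beside the plate, 2 away, stand at +y the angle's upright flange, to 52 above the bench, and at -y a fence flush with the plate's top.
- jig_seat (a point): Where the plate's origin sits on the jig, 15 above the bench; axes as the jig's, plate lengthwise along x. Two steel dowels 10 in diameter at x = +-68, y = 0 stand to 35 above the bench, 10 above the seated plate's top: the plate is clear of them when raised 20. Here only the knob can be gripped, best with the fingers closing along x.
- rack: Fixed bench rack of dark slotted angle, 175 wide (y), 118 deep (x). Origin: middle of its open front edge at bench level; x points into the rack, y left looking in, z up. Grey steel deck, top 36 above the bench, from x = 0. Two bays 80 clear between steel partitions (62 high): the empty one centred at y = -42, the spare plate's at y = +42.
- rack_roof (a point): Middle of the rack's front edge at the underside of its top, 98 above the bench. The top is two cross strips 3 thick at rack x = 0 to 32 and 86 to 118, with a lip at the very back to 123: 62 clear over the deck.
- bay_home (a point): Where the drill plate's origin is when fully home in the empty bay: on the deck, 36 above the bench, 27.5 behind the front edge, at rack y = -42; axes as the rack's. The plate then touches the steel stop at the back (rack x = 110, to 70 high) and its near end sticks out 55 in front of the deck.
- spare_plate: Bystander: another aluminium plate, 150 x 46 x 10, without a knob, loose in the rack's other bay, sticking out some 45 in front. Origin: centre of its underside. Leave alone.
- tape_measure: Bystander: a black tape measure 68 x 34 x 60 high, standing on the bench. Origin at the centre of its underside.
- marker: Bystander: a marker pen 135 long, 12 thick, lying along its x. Origin below its middle, at bench level.
There are look-alikes about, which are no part of the job. What is meant by the rack is not orange, and is the smaller of those in its own colour.

How it is judged:
On the way, in this order (a step that is already met when the one before it is completed fails the run):
1. the drill plate is lifted straight up clear of both dowels, level (z of drill_plate in the frame of jig_seat above 0.022 m and horizontal distance between drill_plate and jig_seat below 0.015 m and angle between drill_plate's own z axis and vertical below 0.14 rad).
2. the drill plate lies flat on the bench, let go (height (world z) of drill_plate below 0.004 m and angle between drill_plate's own z axis and vertical below 0.05 rad and linear speed of drill_plate below 0.02 m/s and contact force between the fingers and drill_plate below 0.1 N), for 0.1 s.
At the end, for the whole second after the job is handed in: The drill plate lies flat on the deck of the empty bay, knob up and lengthwise, within 8 mm of the back stop, at rest and let go (x of drill_plate in the frame of bay_home between -0.008 and 0.006 m and y of drill_plate in the frame of bay_home between -0.018 and 0.018 m and z of drill_plate in the frame of bay_home between -0.004 and 0.005 m and angle between drill_plate's own z axis and vertical below 0.06 rad and angle between the x axis of drill_plate and the x axis of bay_home, either way round below 0.25 rad and linear speed of drill_plate below 0.02 m/s and contact force between the fingers and drill_plate below 0.1 N); the robot touches nothing.
It fails at once if the drill plate is tilted more than 8 degrees while it is still on the dowels (z of drill_plate in the frame of jig_seat below 0.019 m and horizontal distance between drill_plate and jig_seat below 0.01 m and angle between drill_plate's own z axis and vertical above 0.14 rad).
It fails at once if the spare plate is shifted by more than 15 mm (distance of spare_plate from where it was at the start of the episode above 0.015 m).
It fails at once if the tape measure or the marker is shifted by more than 20 mm (distance of any of tape_measure, marker from where it was at the start of the episode above 0.02 m).
It also fails if it takes over 67 s, if anything falls off the work surface, if the arm or the gripper's body presses on something with over 40 N, if the wrist force passes 120 N, or if a joint passes its speed limit or range.

## Robot

A 6-joint arm with a two-finger parallel gripper is mounted at the origin on the work surface. World frame = base frame: x ahead of the robot, y to its left, z up, the work surface at z = 0. Lengths are in m, angles in rad, forces in N, time in s.
With the tool pointing down it reaches from about 0.425 to 0.95 m from the base axis. Payload 3.5 kg.
Tool frame: the origin (TCP) lies midway between the tips of the shut fingers; the grasp point (between the pads) lies 19 mm behind it (ctrl.tcp_to_grasp is the distance from the TCP to the grasp point, in m); z points along the fingers, x is the direction in which the jaws open and shut, and the axes are right-handed (so a half turn about z gives the same grasp; the last joint's range is limited). The gripper opens to 85 mm and grips with 20 to 120 N. Pads are 22 mm wide; open, the fingers measure 114 mm over their backs; the gripper's body (76 mm by 85 mm) begins 54 mm behind the grasp point. The pads swing forward as they close: fully open they stand 13 mm farther back than shut.
Start: joints at [-0.15, 0.286, 1.577, -0, 1.279, -0.15], TCP at [0.675, 0, 0.231] pointing down, gripper open.
Joint ranges: [-2.77, 2.77], [-0.9, 2.22], [0.21, 2.48], [-1.53, 4.67], [0.24, 2.81], [-2.84, 2.84]. Speed limits (rad/s): [2.79, 2.79, 3.14, 3.14, 3.14, 3.14].

## Interface

Orientations are given as a unit quaternion [x, y, z, w].
In Python, from plant import ctrl, cams, workorder, spotter gives the robot as it stands. The module is installed in compiled form; this text tells all that it offers.
- The arm moves only by the tool send_rows, never from a script. Its argument "motion" is one flat list of numbers, 5 for each row, row after row: the shift along the tool's x, y, z in cm, then the turn about the tool's z in rad, then the finger opening in cm, from 0 to 8.54. In form: [tx, ty, tz, spin, gripper, tx, ty, tz, spin, gripper, ...]. A call has 1 to 12 rows; each row shifts and turns the pose as measured when the row begins, along the tool's axes as they then stand; what a row does not reach is not made up. A row lasts 1/10 s, in which the tool goes at most 50 mm and 8.59 degrees, less where a joint would pass 70% of its speed; a pose out of reach is approached as far as the arm can. A call is refused whole if a number of a shift passes 5 or a number of a turn 0.15, either way. A call with a gripper value outside its range is refused whole. The fingers move at their own pace and stop on an object; "grip_force" is the grip in N (left out, the last holds). Time passes only in rows, so rows that do not move let the fingers close. It gives the time, the measured TCP pose, the force and the opening at its end, in the units of the state.
- ctrl.get_state(): the state, without advancing time (a new reading comes with each control period).
- cams.read_camera(name): name is "scene" or "side" or "wrist"; returns (picture, depth): 400x640x3 uint8, red, green, blue; 400x640 float32, m along the optical axis (not along the pixel's ray), 0 where there is no reading.
- cams.camera_params(name): a dict with "fx", "fy", "cx", "cy" (pixels), "k1" (the pictures are not rectified: a ray, as slopes to the right and down, at radius r is drawn at 1 + k1 r^2 times it, then the intrinsics apply), "xyz" and "attitude" of the camera in the world; the wrist camera has in their place "mount" (4x4, takes a point from camera to tool coordinates, whose origin is the TCP and whose axes are the tool frame's). Camera axes: x right, y down, z forward; pixel columns grow to the right and rows downward; lengths in m; the calibration is good to about 2 mm. A picture is of the moment at which its call begins: read the wrist's pose just before it. camera_params takes no time and is no camera call.
- workorder.sign_off(): hands the job in, once; it reports no verdict.
Trained networks look in the newest picture that a camera, given by its name, has taken for a name from the list of things; names that differ only in an ending like _2 or _b are one class to them, and where a whole thing is asked for, a point or a joint stands for the part that bears it (a point fixed in the world has none). Each returns a list of dicts, best first, with "conf" (0 to 1); they miss things now and then, are a little off and sometimes report something else, mostly with a low value. They report only what shows in the picture. A call takes as long as a camera call. They do not tell look-alikes from the thing itself.
- spotter.trace(target, camera): "mask" (400x640 bool, what is visible of it) and "bbox" ([left, top, width, height] in pixels, round what is visible of it).
The state is a dict: "time": time; "qpos": joint angles; "dq": joint speeds; "joint_efforts": joint torques, N m; "eef_pos": TCP position; "tcp_rot": TCP orientation; "contact_force": force on the tool from outside, world axes, zero at the start; "wrist_torque": the same for the moment, N m; "opening": opening from 0.0 (shut) to 1.0 (fully open).
Only numpy, scipy, OpenCV 4.12 (cv2) and the standard library are available. Lean on these libraries where they do the work, as an engineer would, in place of code of your own. Each camera call takes 0.05 s, during which the arm holds its last target.

## Working session

There is one attempt and no reset: what is moved stays moved. The work goes in short steps, Python scripts to look and compute and a tool call to move; the robot and the scene stay as the last step left them, time stands still between calls to the robot, and variables do not carry over. Pictures are saved under pics/ and viewed, and the job is handed in when it is done.

Besides the shell and the picture viewer there is one more tool, called after "Emit:" as name(argument=value, ...) on one line, values as JSON. send_rows: Moves the arm, as the interface text tells. Its arguments: {"type":"object","properties":{"motion":{"type":"array","items":{"type":"number"}},"grip_force":{"type":"number"}},"required":["motion"]}

```bash
mkdir -p pics; ls; cat > h.py <<'E'
import numpy as np, cv2
from scipy.spatial.transform import Rotation as R
from plant import ctrl, cams, workorder, spotter
def pose(cam, st=None):
    p=cams.camera_params(cam)
    if 'mount' in p:
        M=np.array(p['mount']); T=np.eye(4); T[:3,:3]=R.from_quat(st['tcp_rot']).as_matrix(); T[:3,3]=st['eef_pos']
        return p,T@M
    T=np.eye(4); a=np.array(p['attitude'])
    T[:3,:3]=R.from_quat(a).as_matrix() if a.shape==(4,) else a
    T[:3,3]=p['xyz']; return p,T
def rays(p,uv):
    K=np.array([[p['fx'],0,p['cx']],[0,p['fy'],p['cy']],[0,0,1.]])
    uv=np.asarray(uv,float).reshape(-1,1,2)
    return cv2.undistortPoints(uv,K,np.array([p['k1'],0,0,0,0.])).reshape(-1,2)
def cloud(p,T,d):
    v,u=np.mgrid[0:400,0:640]; r=rays(p,np.stack([u.ravel(),v.ravel()],1))
    z=d.ravel()[:,None]; P=np.hstack([r*z,z]); W=P@T[:3,:3].T+T[:3,3]
    W[d.ravel()==0]=np.nan; return W.reshape(400,640,3)
def proj(p,T,X):
    X=(np.atleast_2d(X)-T[:3,3])@T[:3,:3]; s=X[:,:2]/X[:,2:]; r2=(s**2).sum(1)[:,None]
    s=s*(1+p['k1']*r2); return s*[p['fx'],p['fy']]+[p['cx'],p['cy']]
E
python3 - <<'E'
from h import *
st=ctrl.get_state(); print(st, ctrl.tcp_to_grasp)
for c in ['scene','side','wrist']:
    st=ctrl.get_state()
    im,d=cams.read_camera(c); cv2.imwrite(f'pics/{c}0.png',im[:,:,::-1]); p,T=pose(c,st); print(c,cams.camera_params(c)); np.savez(f'{c}0.npz',im=im,d=d,W=cloud(p,T,d),T=T)
E
```

```text
pics
{'time': 0.0, 'qpos': array([-1.49993990e-01,  2.87193970e-01,  1.57818505e+00, -1.76322978e-05,
        1.27862878e+00, -1.49982039e-01]), 'dq': array([ 0.00156213,  0.00058331, -0.00089963,  0.00100264, -0.00071715,
       -0.00111861]), 'joint_efforts': array([-1.79628755e-04, -4.05981302e+01, -2.92628127e+01, -1.54224781e-04,
        5.81841552e-03,  3.74769741e-06]), 'eef_pos': array([6.74331602e-01, 1.30406774e-04, 2.29923969e-01]), 'tcp_rot': array([ 9.99999271e-01, -3.42618566e-06, -1.19527300e-03, -1.72097902e-04]), 'contact_force': array([-0.33142198,  0.35091751,  0.74461569]), 'wrist_torque': array([-0.01242679, -0.01486734, -0.00563541]), 'opening': 0.9974542726068838} 0.0187
scene {'fx': 369.2161149095316, 'fy': 369.2161149095316, 'cx': 317.9729799259856, 'cy': 191.53503498891507, 'k1': -0.055571600609314716, 'xyz': array([ 1.12360384, -0.08391574,  0.68516389]), 'attitude': array([ 0.67629916,  0.60232159, -0.27925985, -0.31912708])}
side {'fx': 447.5830396075389, 'fy': 447.5830396075389, 'cx': 316.41203444798447, 'cy': 196.25718613535582, 'k1': -0.01497907638166076, 'xyz': array([-0.1977294 , -0.61351956,  0.92876067]), 'attitude': array([ 0.85091157, -0.35195376,  0.14373819, -0.36251537])}
wrist {'fx': 305.14255759833026, 'fy': 305.14255759833026, 'cx': 316.9091183896174, 'cy': 200.54616995572823, 'k1': -0.04455829255269374, 'mount': array([[ 9.99999806e-01, -5.41643212e-04, -3.06377011e-04,
        -8.66214640e-04],
       [ 6.05153696e-04,  9.61178154e-01,  2.75927870e-01,
        -6.96968827e-02],
       [ 1.45028433e-04, -2.75928002e-01,  9.61178296e-01,
        -1.42676624e-01],
       [ 0.00000000e+00,  0.00000000e+00,  0.00000000e+00,
         1.00000000e+00]])}
```

View pics/scene0.png

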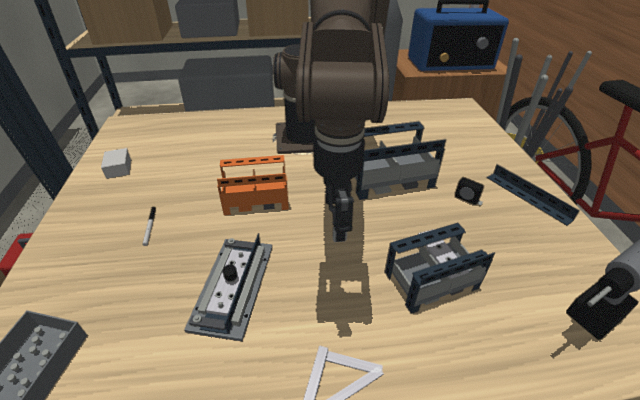

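View pics/side0.png

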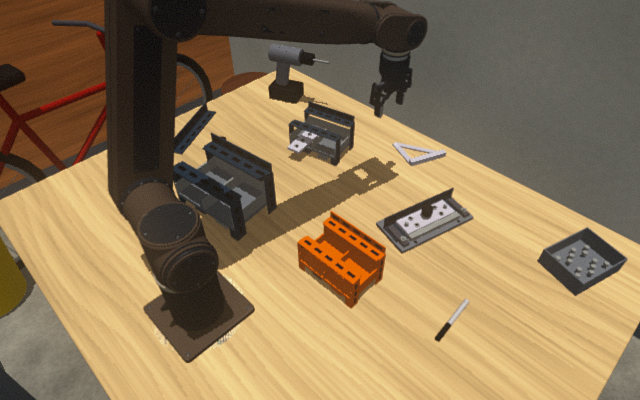

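View pics/wrist0.png

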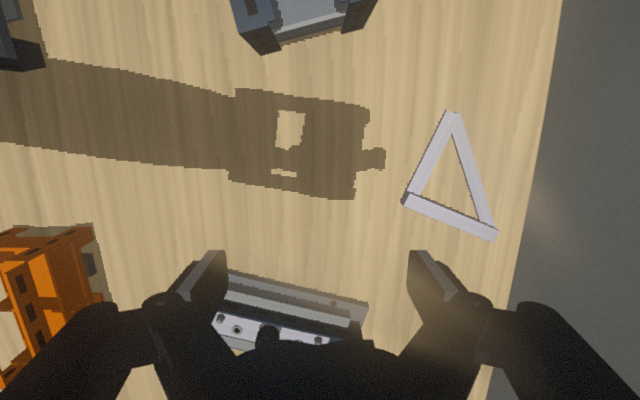

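The scene picture shows the jig with its knob at (230,272) and the orange look-alike rack at (253,185). A large dark rack is at (400,165). The smaller dark rack is at (440,265), and in the side view a spare plate sticks out of it at (303,140). Next I'll measure these.

```bash
python3 - <<'E'
from h import *
# ortho height map, 2mm px?, world x 0.3..1.0 (up), y -0.4..0.4
s=0.0012
img=np.zeros((580,680,3),np.uint8); zb=np.full((580,680),-1.)
for c in ['scene','side']:
    f=np.load(c+'0.npz'); W=f['W'].reshape(-1,3); I=f['im'].reshape(-1,3)
    r=((0.98-W[:,0])/s); q=((0.40-W[:,1])/s)
    ok=np.isfinite(r)&(r>=0)&(r<580)&(q>=0)&(q<680)&(W[:,2]<0.14)&(W[:,2]>-.02)
    for i in np.where(ok)[0]:
        a,b=int(r[i]),int(q[i])
        for da in (0,1):
          for db in (0,1):
            if a+da<580 and b+db<680 and W[i,2]>zb[a+da,b+db]: zb[a+da,b+db]=W[i,2]; img[a+da,b+db]=I[i]
hm=cv2.applyColorMap(np.clip(zb/0.13*255,0,255).astype(np.uint8),cv2.COLORMAP_JET); hm[zb<0]=0
cv2.imwrite('pics/top.png',img[:,:,::-1]); cv2.imwrite('pics/toph.png',hm)
for c in ['scene','side']:
    cams.read_camera(c)
    for t in ['drill_plate','rack','knob','spare_plate']:
        for o in spotter.trace(t,c)[:4]: 
            m=o['mask']; W=np.load(c+'0.npz')['W'][m]; W=W[np.isfinite(W[:,0])]
            print(c,t,round(o['conf'],2),o['bbox'],np.median(W,0).round(3),W.min(0).round(3),W.max(0).round(3))
print(ctrl.get_state()['time'])
E
```

```text
scene drill_plate 0.78 [209.5, 251.7, 39.5, 64.6] [ 0.625 -0.214  0.024] [ 0.527 -0.255  0.013] [ 0.696 -0.172  0.059]
scene rack 0.9 [215.9, 155.1, 73.0, 56.9] [ 0.37  -0.166  0.06 ] [ 0.102 -0.279 -0.005] [ 0.38  -0.071  0.124]
scene rack 0.85 [355.6, 118.8, 92.1, 81.2] [0.327 0.248 0.078] [-0.08   0.035 -0.004] [0.692 0.491 0.392]
scene rack 0.82 [386.6, 221.3, 108.6, 95.4] [0.675 0.221 0.061] [ 0.472  0.134 -0.005] [0.727 0.41  0.125]
scene knob 0.66 [208.7, 250.7, 40.5, 64.6] [ 0.625 -0.214  0.024] [ 0.527 -0.255  0.014] [ 0.696 -0.172  0.059]
scene spare_plate 0.75 [426.9, 239.8, 40.5, 33.2] [0.609 0.266 0.045] [0.573 0.225 0.033] [0.679 0.302 0.102]
side drill_plate 0.89 [396.7, 199.5, 55.3, 33.5] [ 0.599 -0.216  0.024] [ 0.522 -0.26   0.013] [ 0.694 -0.166  0.061]
side rack 0.86 [172.5, 134.0, 105.2, 107.6] [0.28  0.217 0.077] [ 0.049  0.027 -0.006] [0.477 0.55  0.306]
side rack 0.79 [297.1, 212.7, 86.5, 96.4] [ 0.331 -0.174  0.057] [ 0.252 -0.256 -0.005] [ 0.464 -0.037  0.125]
side rack 0.65 [286.6, 103.6, 68.6, 61.8] [0.663 0.219 0.06 ] [ 0.556  0.128 -0.008] [0.865 0.448 0.125]
side knob 0.61 [395.3, 199.8, 59.2, 32.9] [ 0.598 -0.217  0.024] [ 0.522 -0.26   0.008] [ 0.694 -0.166  0.061]
side spare_plate 0.73 [290.2, 135.2, 27.4, 18.3] [0.585 0.254 0.044] [0.532 0.2   0.032] [0.646 0.288 0.102]
0.65
```

View pics/top.png

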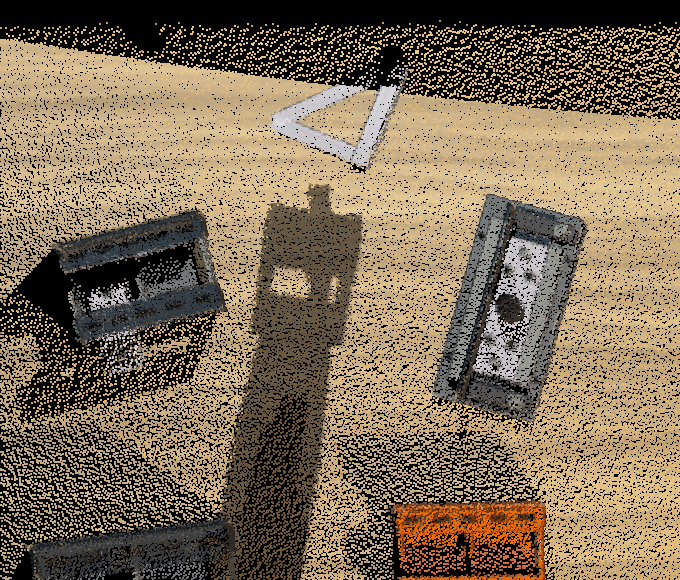

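View pics/toph.png

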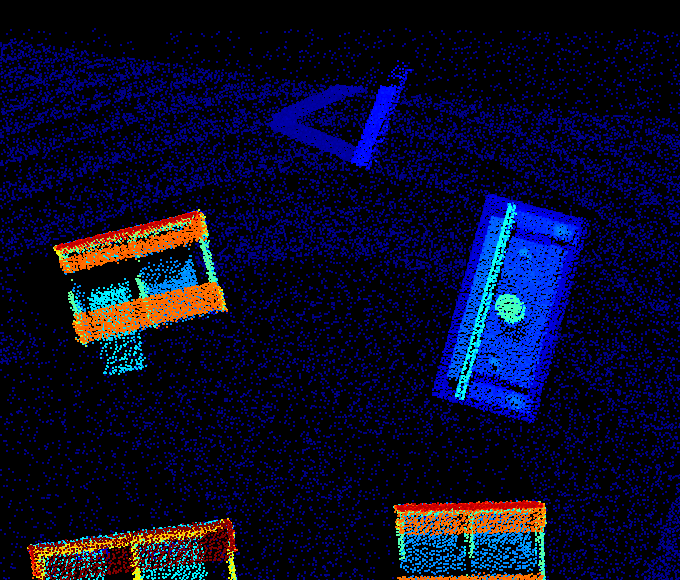

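```bash
python3 - <<'E'
from h import *
for c in ['scene','side']:
    W=np.load(c+'0.npz')['W'].reshape(-1,3); W=W[np.isfinite(W[:,0])]
    n=(abs(W[:,0]-.61)<.14)&(abs(W[:,1]+.21)<.1)
    J=W[n&(W[:,2]>.003)]
    k=J[(J[:,2]>.0565)&(J[:,2]<.065)&(np.hypot(J[:,0]-.61,J[:,1]+.213)<.03)]; print(c,'knob top',len(k),k.mean(0).round(4),(k.max(0)-k.min(0)).round(3), cv2.minEnclosingCircle(k[:,:2].astype(np.float32)))
    f=J[(J[:,2]>.046)&(J[:,2]<.055)&(np.hypot(J[:,0]-.61,J[:,1]+.213)>.03)]; 
    l=cv2.fitLine(f[:,:2].astype(np.float32),cv2.DIST_HUBER,0,.001,.001).ravel(); print('flange',len(f),l, np.arctan2(l[1],l[0])if l[0]>0 else np.arctan2(-l[1],-l[0]))
    print('jig rect',cv2.minAreaRect(J[:,:2].astype(np.float32)))
    # rack
    n=(abs(W[:,0]-.66)<.13)&(abs(W[:,1]-.21)<.13)
    t=W[n&(W[:,2]>.095)&(W[:,2]<.128)]
    print('rack top',len(t),cv2.minAreaRect(t[:,:2].astype(np.float32)), t[:,2].max())
    # robust: front strip z 0.098-.104
    p=t[(t[:,2]<.106)]; print('strip z med',np.median(p[:,2]))
    sp=W[n&(abs(W[:,2]-.046)<.004)&(W[:,0]<.6)]; print('spare', sp.min(0),sp.max(0))
E
```

```text
scene knob top 69 [ 0.6122 -0.2092  0.0574] [0.026 0.026 0.003] ((0.6124988794326782, -0.20896172523498535), 0.01443822868168354)
flange 204 [ 0.962906   -0.26983696  0.639769   -0.18462732] -0.27322373
jig rect ((0.6110395789146423, -0.20979729294776917), (0.1225966289639473, 0.25262221693992615), 74.44418334960938)
rack top 2123 ((0.6478571891784668, 0.2346721887588501), (0.12044652551412582, 0.17964422702789307), 13.632316589355469) 0.12512991883495694
strip z med 0.09995999876450745
spare [0.53252617 0.21946464 0.0420108 ] [0.59998162 0.30768958 0.04941328]
side knob top 47 [ 0.6086 -0.2144  0.0581] [0.027 0.026 0.004] ((0.6092808246612549, -0.21457649767398834), 0.014147448353469372)
flange 138 [ 0.9644822  -0.2641479   0.6064737  -0.18219778] -0.26732036
jig rect ((0.6133705377578735, -0.2112104594707489), (0.18292470276355743, 0.2775874435901642), 87.54073333740234)
rack top 973 ((0.6461375951766968, 0.23065432906150818), (0.12730437517166138, 0.1791420727968216), 14.046187400817871) 0.12456094429978348
strip z med 0.09954679651439874
spare [0.53195154 0.21256102 0.04212618] [0.59954994 0.30438958 0.04954317]
```

Emit:
send_rows(motion=[-1.26,4.2,0,0,6,-1.26,4.2,0,0,6,-1.26,4.2,0,0,6,-1.26,4.2,0,0,6,-1.26,4.2,0,0,6,0,0,2,0.135,6,0,0,3,0.135,6,0,0,0,0,6,0,0,0,0,6], grip_force=60)

```text
time: 1.55
eef_pos: [0.6116, -0.2187, 0.1835]
tcp_rot: [0.991, -0.137, 0.004, 0.001]
contact_force: [0.0, -0.1, 0.9]
opening: 0.7
```

```bash
cat >> h.py <<'E'
def wr(name):
    st=ctrl.get_state(); im,d=cams.read_camera('wrist'); cv2.imwrite(f'pics/{name}.png',im[:,:,::-1]); p,T=pose('wrist',st); W=cloud(p,T,d); np.savez(name+'.npz',im=im,W=W); return st,im,W
def yaw(st):
    x=R.from_quat(st['tcp_rot']).as_matrix()[:,0]; return np.arctan2(x[1],x[0])
def totool(st,d): return R.from_quat(st['tcp_rot']).as_matrix().T@np.asarray(d)
E
python3 - <<'E'
from h import *
st,im,W=wr('w1'); print(st['time'],st['eef_pos'],yaw(st),st['opening'])
W=W.reshape(-1,3); W=W[np.isfinite(W[:,0])]
k=W[(W[:,2]>.055)&(W[:,2]<.065)&(np.hypot(W[:,0]-.611,W[:,1]+.211)<.022)]; print(len(k),k.mean(0),cv2.minEnclosingCircle(k[:,:2].astype(np.float32)))
f=W[(W[:,2]>.046)&(W[:,2]<.055)&(np.hypot(W[:,0]-.61,W[:,1]+.213)>.03)&(abs(W[:,0]-.61)<.13)&(W[:,1]<-.1)]
l=cv2.fitLine(f[:,:2].astype(np.float32),cv2.DIST_HUBER,0,.001,.001).ravel(); print(l,np.arctan(l[1]/l[0]))
E
```

```text
1.55 [ 0.61164538 -0.21870013  0.18352981] -0.27419504150814134 0.7001538344832007
819 [ 0.60853324 -0.21033885  0.0589054 ] ((0.6081293225288391, -0.21118424832820892), 0.015105911530554295)
[ 0.9655493  -0.26022014  0.6053212  -0.17821147] -0.2632502
```

View pics/w1.png

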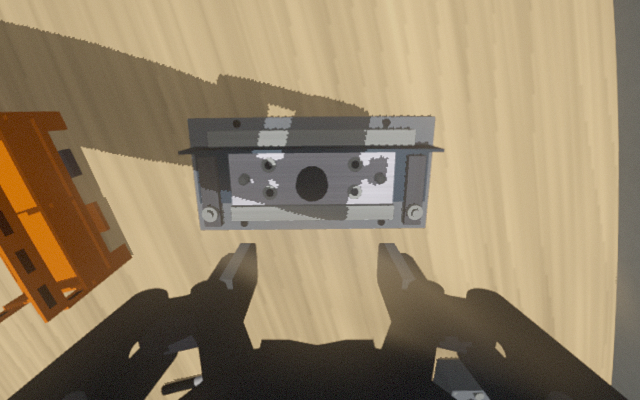

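The wrist picture shows the knob at (312,183). The dowels are at (245,180) and (380,177), and the plate lies level with the jaws. Going down to the knob.

Emit:
send_rows(motion=[-0.5,-0.7,3.5,0,6,0,0,3.5,0,6,0,0,3,0,6,0,0,0,0,6])

```text
time: 2.0
eef_pos: [0.6151, -0.2106, 0.0899]
tcp_rot: [0.991, -0.131, 0.01, 0.003]
contact_force: [-0.6, 0.9, -0.2]
opening: 0.704
```

```bash
python3 - <<'E'
from h import *
st,im,W=wr('w2'); print(st['time'],st['eef_pos'],yaw(st),st['opening'],totool(st,np.array([.609,-.211,.030])-st['eef_pos']))
E
```

```text
2.0 [ 0.61510284 -0.21064594  0.08988527] -0.2626123256603289 0.7044067450408086 [-0.00705844  0.00167495  0.05975775]
```

View pics/w2.png

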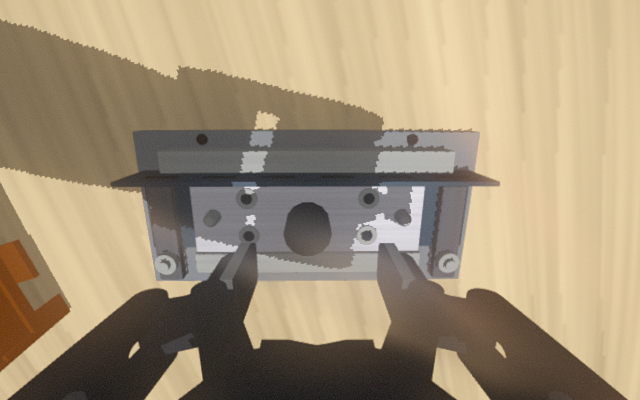

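Emit:
send_rows(motion=[-0.7,0.1,1.5,0,6,0,0,1.5,0,6,0,0,1.3,0,6,0,0,0,0,6])

```text
time: 2.45
eef_pos: [0.6151, -0.2128, 0.0545]
tcp_rot: [0.991, -0.13, 0.018, 0.006]
contact_force: [-0.2, -0.4, -0.9]
opening: 0.703
```

```bash
python3 - <<'E'
from h import *
st=ctrl.get_state(); print(st['time'],st['eef_pos'],yaw(st),st['opening'],totool(st,np.array([.609,-.211,.030])-st['eef_pos']),R.from_quat(st['tcp_rot']).as_matrix()[:,2])
E
```

```text
2.45 [ 0.61505605 -0.21280093  0.05449482] -0.2597649275929558 0.7033076268410504 [-0.00724081 -0.0003816   0.0242351 ] [ 0.03460514 -0.01759039 -0.99924625]
```

Emit:
send_rows(motion=[-0.8,0,0,0,6,0,0,0,0,6,0,0,0,0,6])

```text
time: 2.75
eef_pos: [0.6072, -0.211, 0.0549]
tcp_rot: [0.991, -0.13, 0.019, 0.007]
contact_force: [1.2, -0.3, -0.4]
opening: 0.7
```

```bash
cat > s.py <<'E'
from h import *
import sys
st=ctrl.get_state(); z=R.from_quat(st['tcp_rot']).as_matrix()[:,2]
print('t',round(st['time'],2),st['eef_pos'].round(4),'yaw',round(yaw(st),4),'op',round(st['opening'],3),'tilt',z[:2].round(4),'F',st['contact_force'].round(1),'q',st['qpos'].round(2))
if len(sys.argv)>3: print('to go cm',(100*totool(st,np.array([float(a) for a in sys.argv[1:4]])-st['eef_pos'])).round(2))
if len(sys.argv)>4: print('spin',yaw(st)-float(sys.argv[4]))
E
python3 s.py .609 -.211 .030 -.267
```

```text
t 2.75 [ 0.6072 -0.211   0.0549] yaw -0.2597 op 0.7 tilt [ 0.0356 -0.0182] F [ 1.2 -0.3 -0.4] q [-0.49  0.39  1.79  0.    0.92 -0.23]
to go cm [ 0.08 -0.07  2.49]
spin 0.007252525662788667
```

Emit:
send_rows(motion=[0,0,-3,0,6,0,0,0,0,6])

```text
time: 2.95
eef_pos: [0.6063, -0.2107, 0.0861]
tcp_rot: [0.991, -0.13, 0.019, 0.007]
contact_force: [0.2, -0.8, 0.8]
opening: 0.702
```

```bash
python3 s.py .609 -.211 .030 -.267
```

```text
t 2.95 [ 0.6063 -0.2107  0.0861] yaw -0.2599 op 0.702 tilt [ 0.0363 -0.0185] F [ 0.2 -0.8  0.8] q [-0.49  0.35  1.79  0.    0.97 -0.23]
to go cm [ 0.04 -0.08  5.61]
spin 0.0071411050973778645
```

Emit:
send_rows(motion=[0,0,-2.5,0,6,0,0,-2.5,0,6,0,0,-2.5,0,6,0,0,-2.5,0,6,0,0,0,0,6])

```text
time: 3.45
eef_pos: [0.6023, -0.2088, 0.189]
tcp_rot: [0.991, -0.13, 0.019, 0.007]
contact_force: [-0.7, -0.6, 0.5]
opening: 0.701
```

```bash
python3 s.py .609 -.211 .030 -.267
```

```text
t 3.45 [ 0.6023 -0.2088  0.189 ] yaw -0.2601 op 0.701 tilt [ 0.0367 -0.0186] F [-0.7 -0.6  0.5] q [-0.49  0.22  1.74  0.    1.14 -0.23]
to go cm [ 0.06 -0.1  15.92]
spin 0.0069371506646314085
```

Emit:
send_rows(motion=[0,0,4,0,6,0,0,0,0,6])

```text
time: 3.65
eef_pos: [0.6042, -0.2097, 0.1486]
tcp_rot: [0.991, -0.13, 0.021, 0.007]
contact_force: [-0.2, 0.6, -1.8]
opening: 0.7
```

```bash
python3 s.py .609 -.211 .030 -.267
```

```text
t 3.65 [ 0.6042 -0.2097  0.1486] yaw -0.26 op 0.7 tilt [ 0.039  -0.0199] F [-0.2  0.6 -1.8] q [-0.49  0.26  1.76  0.    1.07 -0.23]
to go cm [-1.000e-02 -1.100e-01  1.187e+01]
spin 0.007042436225838333
```

Emit:
send_rows(motion=[4,0,0,0,6,4,0,0,0,6,4,0,0,0,6,0,0,0,0,6])

```text
time: 4.05
eef_pos: [0.7194, -0.2396, 0.1472]
tcp_rot: [0.991, -0.13, 0.015, 0.005]
contact_force: [-0.9, 0.1, -0.7]
opening: 0.704
```

```bash
python3 s.py .609 -.211 .030 -.267
```

```text
t 4.05 [ 0.7194 -0.2396  0.1472] yaw -0.2607 op 0.704 tilt [ 0.0276 -0.0143] F [-0.9  0.1 -0.7] q [-0.45  0.52  1.43 -0.    1.16 -0.19]
to go cm [-1.175e+01  1.000e-02  1.136e+01]
spin 0.006266894638996434
```

Emit:
send_rows(motion=[-4,0,0,0,6,-4,0,0,0,6,-4,0,0,0,6,0,0,0,0,6])

```text
time: 4.45
eef_pos: [0.5963, -0.2057, 0.1365]
tcp_rot: [0.992, -0.13, 0.008, 0.003]
contact_force: [0.2, 0.5, -1.1]
opening: 0.701
```

```bash
python3 s.py .609 -.211 .030 -.267
```

```text
t 4.45 [ 0.5963 -0.2057  0.1365] yaw -0.2599 op 0.701 tilt [ 0.0153 -0.0081] F [ 0.2  0.5 -1.1] q [-0.49  0.27  1.78  0.    1.08 -0.23]
to go cm [ 1.19  0.15 10.67]
spin 0.007143666633695478
```

Emit:
send_rows(motion=[4,0,0,0,6,4,0,0,0,6,4,0,0,0,6,0,0,0,0,6,-4,0,0,0,6,-4,0,0,0,6,-3,0,0,0,6,0,0,0,0,6])

```text
time: 5.25
eef_pos: [0.5992, -0.2051, 0.1318]
tcp_rot: [0.992, -0.13, 0.001, 0.001]
contact_force: [0.1, 0.2, 0.1]
opening: 0.703
```

```bash
python3 s.py .609 -.211 .030 -.267
```

```text
t 5.25 [ 0.5992 -0.2051  0.1318] yaw -0.2603 op 0.703 tilt [ 0.0024 -0.002 ] F [0.1 0.2 0.1] q [-0.49  0.29  1.76 -0.    1.09 -0.23]
to go cm [ 1.07  0.31 10.18]
spin 0.006702737946004511
```

Emit:
send_rows(motion=[1.1,0.3,0,0,6,0,0,0,0,6,0,0,4,0,6,0,0,0,0,6,0,0,3,0,6,0,0,0,0,6])

```text
time: 5.85
eef_pos: [0.6165, -0.2146, 0.0671]
tcp_rot: [0.992, -0.13, 0.007, 0.003]
contact_force: [-0.4, 0.2, -1.8]
opening: 0.705
```

```bash
python3 s.py .609 -.211 .030 -.267
```

```text
t 5.85 [ 0.6165 -0.2146  0.0671] yaw -0.2602 op 0.705 tilt [ 0.0124 -0.0072] F [-0.4  0.2 -1.8] q [-0.49  0.4   1.75 -0.    0.98 -0.23]
to go cm [-0.87 -0.17  3.7 ]
spin 0.006786763259168216
```

Emit:
send_rows(motion=[-0.9,-0.15,0,0,6,0,0,0,0,6,0,0,2.5,0,6,0,0,0,0,6])

```text
time: 6.25
eef_pos: [0.6133, -0.2132, 0.0507]
tcp_rot: [0.991, -0.13, 0.012, 0.005]
contact_force: [-0.3, 0.4, -1.9]
opening: 0.703
```

```bash
python3 s.py .609 -.211 .030 -.267; python3 -c "
from h import *
wr('w3')"
```

```text
t 6.25 [ 0.6133 -0.2132  0.0507] yaw -0.2597 op 0.703 tilt [ 0.0233 -0.013 ] F [-0.3  0.4 -1.9] q [-0.49  0.41  1.77 -0.    0.93 -0.23]
to go cm [-0.53 -0.12  2.05]
spin 0.007311602570522768
```

View pics/w3.png

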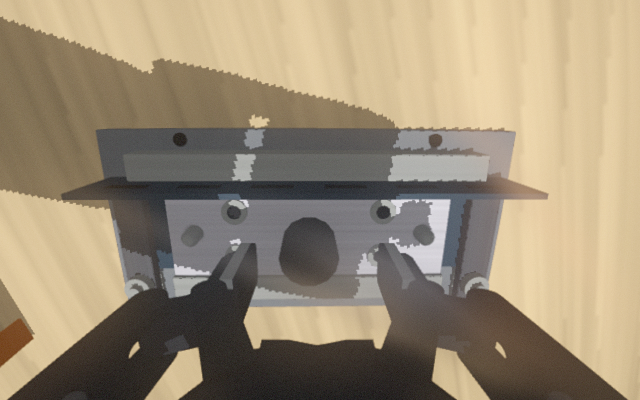

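Emit:
send_rows(motion=[-0.6,-0.1,2.8,0,6,0,0,0,0,6,0,0,0,0,6])

```text
time: 6.6
eef_pos: [0.6157, -0.2147, 0.0336]
tcp_rot: [0.991, -0.129, 0.021, 0.008]
contact_force: [-0.3, -0.3, 0.3]
opening: 0.7
```

```bash
python3 s.py .609 -.211 .030 -.267
```

```text
t 6.6 [ 0.6157 -0.2147  0.0336] yaw -0.2592 op 0.7 tilt [ 0.0399 -0.0217] F [-0.3 -0.3  0.3] q [-0.49  0.44  1.78 -0.    0.88 -0.23]
to go cm [-0.76 -0.19  0.33]
spin 0.007761193184545823
```

Emit:
send_rows(motion=[-0.7,-0.15,0,0,6,0,0,0,0,6])

```text
time: 6.8
eef_pos: [0.6108, -0.2122, 0.0369]
tcp_rot: [0.991, -0.129, 0.023, 0.009]
contact_force: [0.0, -0.3, 0.0]
opening: 0.703
```

```bash
python3 s.py .609 -.211 .030 -.267
```

```text
t 6.8 [ 0.6108 -0.2122  0.0369] yaw -0.2591 op 0.703 tilt [ 0.0441 -0.024 ] F [ 0.  -0.3  0. ] q [-0.49  0.42  1.79 -0.    0.88 -0.23]
to go cm [-0.24 -0.08  0.68]
spin 0.007905187174568062
```

Emit:
send_rows(motion=[0,0,-3,0,6,0,0,-3,0,6,0,0,0,0,6,4,0,0,0,6,4,0,0,0,6,4,0,0,0,6,0,0,0,0,6,-4,0,0,0,6,-4,0,0,0,6,-4,0,0,0,6,0,0,0,0,6])

```text
time: 7.9
eef_pos: [0.6008, -0.2067, 0.0897]
tcp_rot: [0.991, -0.129, 0.016, 0.007]
contact_force: [0.3, -0.4, -0.6]
opening: 0.699
```

```bash
python3 s.py .609 -.211 .030 -.267
```

```text
t 7.9 [ 0.6008 -0.2067  0.0897] yaw -0.2589 op 0.699 tilt [ 0.0306 -0.0171] F [ 0.3 -0.4 -0.6] q [-0.49  0.33  1.8  -0.    0.98 -0.23]
to go cm [0.7  0.15 6.  ]
spin 0.008099362127287235
```

Emit:
send_rows(motion=[4,0,0,0,6,4,0,0,0,6,4,0,0,0,6,0,0,0,0,6,-4,0,0,0,6,-4,0,0,0,6,-4,0,0,0,6,0,0,0,0,6])

```text
time: 8.7
eef_pos: [0.5927, -0.2027, 0.0798]
tcp_rot: [0.992, -0.129, 0.009, 0.004]
contact_force: [0.2, 1.0, -0.2]
opening: 0.703
```

```bash
python3 s.py .609 -.211 .030 -.267
```

```text
t 8.7 [ 0.5927 -0.2027  0.0798] yaw -0.2595 op 0.703 tilt [ 0.016  -0.0098] F [ 0.2  1.  -0.2] q [-0.49  0.33  1.81 -0.    0.97 -0.23]
to go cm [1.7  0.36 5.01]
spin 0.007523207960433875
```

Emit:
send_rows(motion=[0,0,-5,0,6,5,0,0,0,6,5,0,0,0,6,5,0,0,0,6,-5,0,0,0,6,-5,0,0,0,6,-5,0,0,0,6,5,0,0,0,6,5,0,0,0,6,5,0,0,0,6,0,0,0,0,6])

```text
time: 9.8
eef_pos: [0.7034, -0.2236, 0.0749]
tcp_rot: [0.991, -0.13, -0.034, -0.011]
contact_force: [-0.2, 0.2, 0.2]
opening: 0.699
```

```bash
python3 s.py .609 -.211 .030 -.267
```

```text
t 9.8 [ 0.7034 -0.2236  0.0749] yaw -0.2611 op 0.699 tilt [-0.0646  0.031 ] F [-0.2  0.2  0.2] q [-0.45  0.6   1.45  0.    1.16 -0.18]
to go cm [-9.1   1.28  5.13]
spin 0.0058523306089641736
```

Emit:
send_rows(motion=[-5,0,0,0,6,-5,0,0,0,6,-4,0,0,0,6,0,0,0,0,6])

```text
time: 10.2
eef_pos: [0.5632, -0.1855, 0.0777]
tcp_rot: [0.991, -0.13, -0.038, -0.013]
contact_force: [0.1, -0.1, -0.4]
opening: 0.706
```

```bash
python3 s.py .609 -.211 .030 -.267
```

```text
t 10.2 [ 0.5632 -0.1855  0.0777] yaw -0.2601 op 0.706 tilt [-0.0729  0.035 ] F [ 0.1 -0.1 -0.4] q [-0.49  0.32  1.84 -0.    1.06 -0.23]
to go cm [5.44 1.35 4.33]
spin 0.006862198847052803
```

Emit:
send_rows(motion=[2.8,0.7,-2,0,6,2.8,0.7,-2,0,6,0,0,0,0,6,0,0,2,0,6,0,0,0,0,6,0,0,-3,0,6,0,0,2,0,6,0,0,0,0,6,0,0,2,0,6,0,0,0,0,6])

```text
time: 11.2
eef_pos: [0.6175, -0.2145, 0.0897]
tcp_rot: [0.991, -0.13, -0.035, -0.011]
contact_force: [-0.3, 0.4, -0.2]
opening: 0.701
```

```bash
python3 s.py .609 -.211 .030 -.267
```

```text
t 11.2 [ 0.6175 -0.2145  0.0897] yaw -0.2601 op 0.701 tilt [-0.0663  0.0318] F [-0.3  0.4 -0.2] q [-0.49  0.42  1.68 -0.    1.12 -0.23]
to go cm [-0.48 -0.04  6.03]
spin 0.006881041704381197
```

Emit:
send_rows(motion=[0,0,-5,0,6,0,0,-5,0,6,0,0,5,0,6,0,0,5,0,6,0,0,-5,0,6,0,0,-5,0,6,0,0,5,0,6,0,0,5,0,6,0,0,-3,0,6,0,0,0,0,6])

```text
time: 12.2
eef_pos: [0.6227, -0.2161, 0.1266]
tcp_rot: [0.991, -0.129, -0.034, -0.011]
contact_force: [0.0, -0.6, 1.3]
opening: 0.701
```

```bash
python3 s.py .609 -.211 .030 -.267
```

```text
t 12.2 [ 0.6227 -0.2161  0.1266] yaw -0.2593 op 0.701 tilt [-0.064   0.0309] F [ 0.  -0.6  1.3] q [-0.49  0.39  1.65 -0.    1.18 -0.23]
to go cm [-0.78 -0.01  9.74]
spin 0.007713898909457784
```

Emit:
send_rows(motion=[-0.3,0,1,0,6,-0.3,0,1,0,6,-0.2,0,1,0,6,0,0,1,0,6,0,0,1,0,6,0,0,0,0,6])

```text
time: 12.8
eef_pos: [0.6113, -0.2123, 0.0757]
tcp_rot: [0.991, -0.129, -0.033, -0.011]
contact_force: [-0.2, -0.2, -0.2]
opening: 0.698
```

```bash
python3 s.py .609 -.211 .030 -.267
```

```text
t 12.8 [ 0.6113 -0.2123  0.0757] yaw -0.2591 op 0.698 tilt [-0.0618  0.0297] F [-0.2 -0.2 -0.2] q [-0.49  0.42  1.71 -0.    1.08 -0.23]
to go cm [ 0.06 -0.01  4.57]
spin 0.007862936171561252
```

Emit:
send_rows(motion=[0,0,2.8,0,6,0,0,0,0,6])

```text
time: 13.0
eef_pos: [0.6096, -0.2115, 0.0469]
tcp_rot: [0.991, -0.129, -0.033, -0.011]
contact_force: [-0.4, 0.4, -2.6]
opening: 0.702
```

```bash
python3 s.py .609 -.211 .030 -.267
```

```text
t 13.0 [ 0.6096 -0.2115  0.0469] yaw -0.2591 op 0.702 tilt [-0.0618  0.0298] F [-0.4  0.4 -2.6] q [-0.49  0.46  1.72 -0.    1.03 -0.23]
to go cm [ 0.04 -0.01  1.69]
spin 0.007877653863848588
```

Emit:
send_rows(motion=[-0.5,0,0,0,6,0,0,0,0,6,0,0,-2.8,0,6,0,0,0,0,6])

```text
time: 13.4
eef_pos: [0.6082, -0.212, 0.0797]
tcp_rot: [0.991, -0.129, -0.03, -0.01]
contact_force: [2.2, 0.2, 0.1]
opening: 0.704
```

```bash
python3 s.py .609 -.211 .030 -.267
```

```text
t 13.4 [ 0.6082 -0.212   0.0797] yaw -0.2592 op 0.704 tilt [-0.0577  0.0275] F [2.2 0.2 0.1] q [-0.49  0.41  1.72 -0.    1.08 -0.23]
to go cm [ 0.37 -0.06  4.95]
spin 0.007847698958410643
```

Emit:
send_rows(motion=[-0.8,0,2.8,0,6,0,0,0,0,6])

```text
time: 13.6
eef_pos: [0.6004, -0.21, 0.0549]
tcp_rot: [0.991, -0.129, -0.028, -0.009]
contact_force: [-1.2, 0.1, -0.9]
opening: 0.704
```

```bash
python3 s.py .609 -.211 .030 -.267
```

```text
t 13.6 [ 0.6004 -0.21    0.0549] yaw -0.2592 op 0.704 tilt [-0.0524  0.0248] F [-1.2  0.1 -0.9] q [-0.49  0.42  1.75 -0.    1.03 -0.23]
to go cm [ 1.   -0.1   2.44]
spin 0.007809841502611881
```

Emit:
send_rows(motion=[0.8,0,-2.8,0,6,0,0,0,0,6])

```text
time: 13.8
eef_pos: [0.6105, -0.2132, 0.0844]
tcp_rot: [0.991, -0.129, -0.027, -0.009]
contact_force: [0.6, 0.1, 1.5]
opening: 0.706
```

```bash
python3 s.py .609 -.211 .030 -.267
```

```text
t 13.8 [ 0.6105 -0.2132  0.0844] yaw -0.2594 op 0.706 tilt [-0.0511  0.0241] F [0.6 0.1 1.5] q [-0.49  0.4   1.71 -0.    1.08 -0.23]
to go cm [ 0.11 -0.12  5.45]
spin 0.007599843048260668
```

Emit:
send_rows(motion=[-2,0,2.8,0,6,0,0,0,0,6,2,0,-2.8,0,6,0,0,0,0,6,-2,0,2.8,0,6,0,0,0,0,6,2,0,-2.8,0,6,0,0,0,0,6,-2,0,2.8,0,6,0,0,0,0,6,2,0,-2.8,0,6,0,0,0,0,6])

```text
time: 15.0
eef_pos: [0.6158, -0.2154, 0.0909]
tcp_rot: [0.991, -0.13, -0.022, -0.007]
contact_force: [0.3, -0.6, 1.0]
opening: 0.7
```

```bash
python3 s.py .609 -.211 .030 -.267
```

```text
t 15.0 [ 0.6158 -0.2154  0.0909] yaw -0.2601 op 0.7 tilt [-0.0421  0.02  ] F [ 0.3 -0.6  1. ] q [-0.49  0.4   1.7  -0.    1.09 -0.23]
to go cm [-0.49 -0.2   6.12]
spin 0.006879432812433306
```

Emit:
send_rows(motion=[-0.8,-0.2,2.8,0,6,0,0,0,0,6,0.3,0,0,0,6,0,0,0,0,6,-0.8,0,1,0,6,0,0,0,0,6])

```text
time: 15.6
eef_pos: [0.6047, -0.2107, 0.0563]
tcp_rot: [0.991, -0.13, -0.019, -0.006]
contact_force: [-0.1, 0.3, -0.4]
opening: 0.698
```

```bash
python3 s.py .609 -.211 .030 -.267
```

```text
t 15.6 [ 0.6047 -0.2107  0.0563] yaw -0.26 op 0.698 tilt [-0.0367  0.0171] F [-0.1  0.3 -0.4] q [-0.49  0.42  1.75 -0.    1.01 -0.23]
to go cm [ 0.53 -0.06  2.61]
spin 0.007037392125371855
```

Emit:
send_rows(motion=[0.4,0,0,0,6,0,0,0,0,6,-0.2,0,2.7,0,6,0,0,0,0,6])

```text
time: 16.0
eef_pos: [0.6068, -0.2114, 0.0302]
tcp_rot: [0.991, -0.13, -0.018, -0.006]
contact_force: [0.2, 0.6, -1.2]
opening: 0.705
```

```bash
python3 s.py .609 -.211 .030 -.267
```

```text
t 16.0 [ 0.6068 -0.2114  0.0302] yaw -0.2601 op 0.705 tilt [-0.0341  0.0157] F [ 0.2  0.6 -1.2] q [-0.49  0.46  1.75 -0.    0.97 -0.23]
to go cm [ 0.2  -0.09  0.01]
spin 0.006896332973645336
```

Emit:
send_rows(motion=[0.15,-0.1,0,0,6,0,0,0,0,4,0,0,0,0,2,0,0,0,0,1,0,0,0,0,1,0,0,0,0,1], grip_force=45)

```text
time: 16.6
eef_pos: [0.6095, -0.2114, 0.0335]
tcp_rot: [0.991, -0.129, -0.017, -0.005]
contact_force: [0.1, -0.0, -1.0]
opening: 0.333
```

```bash
python3 s.py .609 -.211 .030 -.267;python3 -c "
from h import *
wr('w4')"
```

```text
t 16.6 [ 0.6095 -0.2114  0.0335] yaw -0.2596 op 0.333 tilt [-0.0332  0.0145] F [ 0.1 -0.  -1. ] q [-0.49  0.46  1.74 -0.    0.98 -0.23]
to go cm [-0.05 -0.02  0.35]
spin 0.007412475997835011
```

View pics/w4.png

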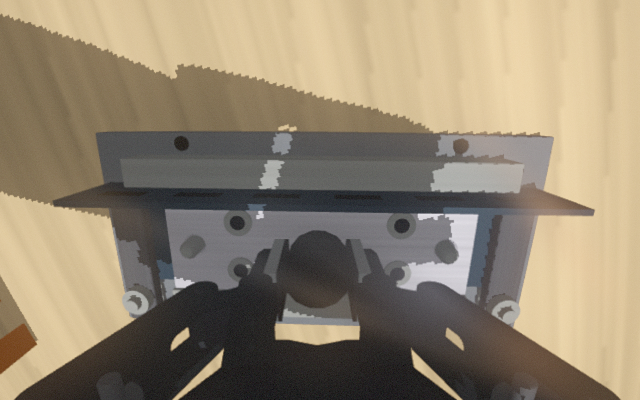

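The wrist picture shows the pads closed on the knob at (318,270). I'll firm up the grip, then lift slowly and straight.

Emit:
send_rows(motion=[0,0,0,0,1,0,0,0,0,1,-0.04,0,-1,0,1,-0.04,0,-1,0,1,-0.04,0,-1,0,1])

```text
time: 17.15
eef_pos: [0.6082, -0.2108, 0.0623]
tcp_rot: [0.991, -0.13, -0.019, -0.006]
contact_force: [-0.5, -0.5, -4.4]
opening: 0.338
```

```bash
python3 -c "
from h import *
wr('w5')
im,d=cams.read_camera('scene'); cv2.imwrite('pics/s5.png',cv2.resize(im[200:380,150:310,::-1],None,fx=4,fy=3))"; python3 s.py .609 -.211 .030 -.267
```

```text
t 17.25 [ 0.6099 -0.2117  0.0645] yaw -0.2599 op 0.337 tilt [-0.0315  0.014 ] F [ 0.8  0.3 -3.4] q [-0.49  0.42  1.74 -0.    1.02 -0.23]
to go cm [ 0.02 -0.02  3.45]
spin 0.007148495366963381
```

View pics/s5.png

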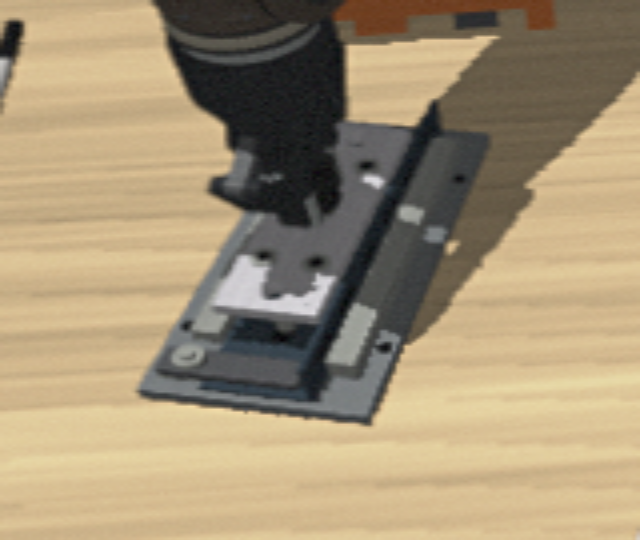

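View pics/w5.png

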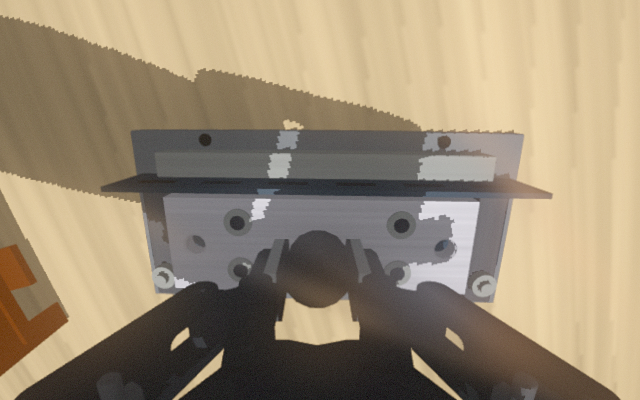

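Step 1 is met: the plate is up about 31 mm and level, and the force reading is about 3.4 N. Next it goes up over the flange and across to the open bench.

Emit:
send_rows(motion=[-0.1,0,-2,0,1,-0.1,0,-2,0,1,-1.2,-3.8,0,0,1,-1.2,-3.8,0,0,1,-1.2,-3.8,0,0,1,-1.2,-3.8,0,0,1,-1.2,-3.8,0,0,1,0,0,0,0,1])

```text
time: 18.05
eef_pos: [0.6002, -0.0077, 0.1112]
tcp_rot: [0.991, -0.132, -0.014, -0.005]
contact_force: [-0.0, -0.2, -3.9]
opening: 0.334
```

Emit:
send_rows(motion=[0,0,0,-0.125,1,0,0,0,-0.125,1,0,0,0,-0.125,1,0,0,0,-0.125,1,0,0,0,0,1])

```text
time: 18.55
eef_pos: [0.5996, -0.0075, 0.1115]
tcp_rot: [0.992, 0.128, -0.013, -0.008]
contact_force: [0.8, 0.7, -4.3]
opening: 0.336
```

```bash
python3 s.py .60 -.01 .0185 .241; python3 -c "
from h import *
im,d=cams.read_camera('scene'); cv2.imwrite('pics/s6.png',im[:,:,::-1])"
```

```text
t 18.55 [ 0.5996 -0.0075  0.1115] yaw 0.2577 op 0.336 tilt [-0.0272  0.012 ] F [ 0.8  0.7 -4.3] q [-0.18  0.26  1.84  0.01  1.07 -0.45]
to go cm [0.19 0.43 9.3 ]
spin 0.016736652152691434
```

View pics/s6.png

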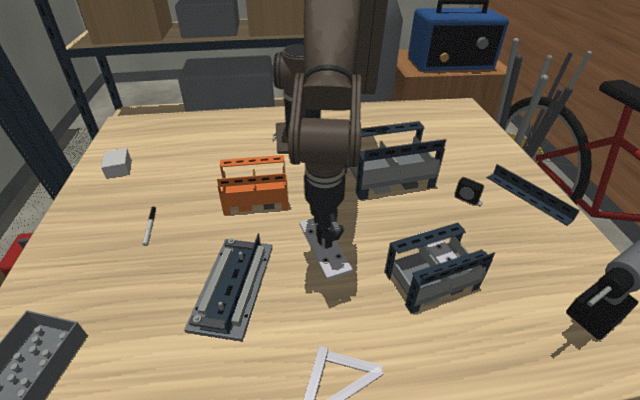

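The plate hangs level at (325,250) over open bench, with the dowels left bare on the jig. Lowering it.

Emit:
send_rows(motion=[0,0,2,0,1,0,0,2,0,1,0,0,2,0,1,0,0,1.5,0,1,0,0,0,0,1])

```text
time: 19.1
eef_pos: [0.5995, -0.0088, 0.0361]
tcp_rot: [0.993, 0.12, -0.011, -0.007]
contact_force: [-0.7, 0.6, -3.2]
opening: 0.33
```

```bash
python3 s.py .60 -.01 .0185 .241; python3 -c "
from h import *
wr('w7')"
```

```text
t 19.1 [ 0.5995 -0.0088  0.0361] yaw 0.241 op 0.33 tilt [-0.0226  0.0106] F [-0.7  0.6 -3.2] q [-0.19  0.37  1.87  0.01  0.93 -0.43]
to go cm [0.06 0.15 1.76]
spin 1.1477129313680612e-05
```

View pics/w7.png

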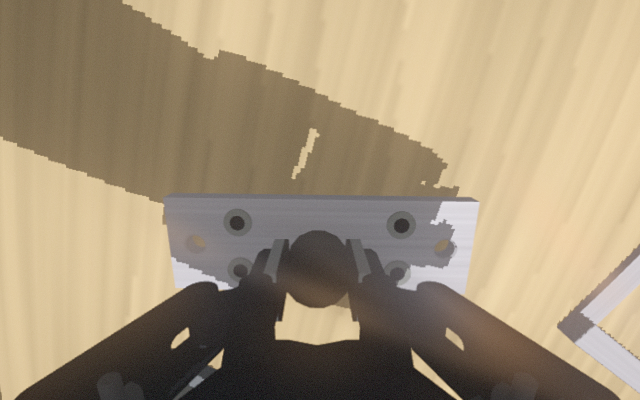

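Emit:
send_rows(motion=[0,0,1,0,1,0,0,0.5,0,1,0,0,0,0,1])

```text
time: 19.45
eef_pos: [0.6023, -0.0094, 0.0239]
tcp_rot: [0.993, 0.12, -0.007, -0.006]
contact_force: [-0.6, -0.3, -3.4]
opening: 0.334
```

```bash
python3 s.py .60 -.01 .0185 .241
```

```text
t 19.45 [ 0.6023 -0.0094  0.0239] yaw 0.2398 op 0.334 tilt [-0.0157  0.0093] F [-0.6 -0.3 -3.4] q [-0.19  0.39  1.87  0.01  0.9  -0.43]
to go cm [-0.23  0.01  0.54]
spin -0.0012038771781242297
```

Emit:
send_rows(motion=[0,0,0.7,0,1,0,0,0,0,1])

```text
time: 19.65
eef_pos: [0.6044, -0.0094, 0.0186]
tcp_rot: [0.993, 0.119, -0.005, -0.005]
contact_force: [0.0, -0.2, -3.3]
opening: 0.333
```

```bash
python3 s.py .60 -.01 .0185 .241
```

```text
t 19.65 [ 0.6044 -0.0094  0.0186] yaw 0.2395 op 0.333 tilt [-0.0106  0.0087] F [ 0.  -0.2 -3.3] q [-0.19  0.4   1.87  0.01  0.89 -0.43]
to go cm [-0.44 -0.05  0.01]
spin -0.0014842318664332887
```

Still carrying the full weight, so it isn't down yet. A bit lower.

Emit:
send_rows(motion=[0,0,0.4,0,1,0,0,0,0,1])

```text
time: 19.85
eef_pos: [0.6055, -0.0097, 0.0187]
tcp_rot: [0.993, 0.12, -0.005, -0.005]
contact_force: [-0.6, -0.2, -3.7]
opening: 0.333
```

```bash
python3 s.py .60 -.01 .0185 .241
```

```text
t 19.85 [ 0.6055 -0.0097  0.0187] yaw 0.2402 op 0.333 tilt [-0.0108  0.0081] F [-0.6 -0.2 -3.7] q [-0.19  0.4   1.86  0.01  0.89 -0.43]
to go cm [-0.54 -0.1   0.03]
spin -0.0008344441037292372
```

Emit:
send_rows(motion=[-0.2,0,0.6,0,1])

```text
time: 19.95
eef_pos: [0.606, -0.0099, 0.0175]
tcp_rot: [0.993, 0.12, -0.003, -0.005]
contact_force: [-11.4, 5.2, 37.0]
opening: 0.338
```

```bash
python3 s.py .60 -.01 .0185 .241; python3 -c "
from h import *
cams.read_camera('side')";python3 s.py .60 -.01 .0185 .241
```

```text
t 19.95 [ 0.606  -0.0099  0.0175] yaw 0.24 op 0.338 tilt [-0.0076  0.0087] F [-11.4   5.2  37. ] q [-0.19  0.4   1.86  0.01  0.89 -0.43]
to go cm [-0.59 -0.14 -0.09]
spin -0.0009507430133670336
t 20.0 [ 0.606  -0.0099  0.0177] yaw 0.2401 op 0.335 tilt [-0.0075  0.0087] F [-6.5  2.3 18.7] q [-0.19  0.4   1.86  0.01  0.89 -0.43]
to go cm [-0.59 -0.13 -0.08]
spin -0.0008518934799308653
```

Emit:
send_rows(motion=[0,0,0,0,4,0,0,0,0,6,0,0,0,0,6,0,0,0,0,6])

```text
time: 20.4
eef_pos: [0.6083, -0.0104, 0.0201]
tcp_rot: [0.993, 0.12, -0.0, -0.004]
contact_force: [0.4, 0.4, -0.4]
opening: 0.704
```

```bash
python3 s.py .60 -.01 .0185 .241
```

```text
t 20.4 [ 0.6083 -0.0104  0.0201] yaw 0.2402 op 0.704 tilt [-0.0014  0.0073] F [ 0.4  0.4 -0.4] q [-0.19  0.4   1.86  0.01  0.89 -0.43]
to go cm [-0.8  -0.23  0.16]
spin -0.0007567551197483202
```

Emit:
send_rows(motion=[0,0,-3,0,6,0,0,-3,0,6,0,0,-3,0,7,0,0,-3,0,7.5,0,0,-3,0,7.5,0,0,0,0,7.5])

```text
time: 21.0
eef_pos: [0.6059, -0.0116, 0.1693]
tcp_rot: [0.993, 0.119, -0.005, -0.005]
contact_force: [0.6, 0.2, 1.0]
opening: 0.882
```

Emit:
send_rows(motion=[0,0,0,-0.143,7.5,0,0,0,-0.143,7.5,0,0,0,-0.143,7.5,0,0,0,-0.143,7.5,0,0,0,-0.143,7.5,0,0,0,-0.143,7.5,0,0,0,-0.143,7.5,0,0,0,-0.143,7.5,0,0,0,-0.143,7.5,0,0,0,-0.143,7.5,0,0,0,-0.143,7.5,0,0,0,0,7.5])

```text
time: 22.2
eef_pos: [0.5967, -0.011, 0.1479]
tcp_rot: [0.591, 0.806, -0.006, -0.02]
contact_force: [-0.8, -0.3, 1.2]
opening: 0.877
```

```bash
python3 s.py .60 -.01 .15 1.812; python3 - <<'E'
from h import *
st,im,W=wr('w8')
for c in ['wrist','side','scene']:
    if c!='wrist':
        im,d=cams.read_camera(c); cv2.imwrite(f'pics/{c}8.png',im[:,:,::-1]); p,T=pose(c); W=cloud(p,T,d); np.savez(c+'8.npz',W=W,im=im)
    P=W.reshape(-1,3);P=P[np.isfinite(P[:,0])]
    q=P[(P[:,2]>.006)&(P[:,2]<.014)&(np.hypot(P[:,0]-.606,P[:,1]+.01)<.1)]
    k=P[(P[:,2]>.04)&(P[:,2]<.05)&(np.hypot(P[:,0]-.606,P[:,1]+.01)<.03)]
    print(c,len(q),q.min(0),q.max(0),cv2.minAreaRect(q[:,:2].astype(np.float32)), np.median(q[:,2]))
    if len(k)>5: print('knob',len(k),k.mean(0),cv2.minEnclosingCircle(k[:,:2].astype(np.float32)))
E
```

```text
t 22.2 [ 0.5967 -0.011   0.1479] yaw 1.8752 op 0.877 tilt [-0.0394  0.0138] F [-0.8 -0.3  1.2] q [-0.19  0.22  1.82  0.01  1.15 -2.07]
to go cm [-0.    0.34 -0.22]
spin 0.0631904277470019
wrist 8172 [ 0.51901323 -0.05419567  0.0060209 ] [0.69163778 0.03500614 0.01389721] ((0.6052535772323608, -0.010132614523172379), (0.16577988862991333, 0.05421273037791252), 13.157634735107422) 0.010130237317444224
knob 914 [ 0.60426524 -0.01051902  0.04384081] ((0.6049113869667053, -0.01015127170830965), 0.015057728625833988)
side 516 [ 0.51768005 -0.05671646  0.0060028 ] [0.69155401 0.02875036 0.01394188] ((0.6058016419410706, -0.012602165341377258), (0.1714538186788559, 0.05558925122022629), 12.982120513916016) 0.00879466167539239
knob 52 [ 0.60544029 -0.01293749  0.04252122] ((0.6061192750930786, -0.012654502876102924), 0.016153309494256973)
scene 1191 [ 0.52188807 -0.05061196  0.00602167] [0.69351411 0.03576114 0.01312739] ((0.6072857975959778, -0.009139221161603928), (0.1665886491537094, 0.0549754798412323), 12.891830444335938) 0.008629291918911597
knob 111 [ 0.60907625 -0.00923485  0.04261243] ((0.6082658171653748, -0.00898650474846363), 0.01453966461122036)
```

View pics/w8.png

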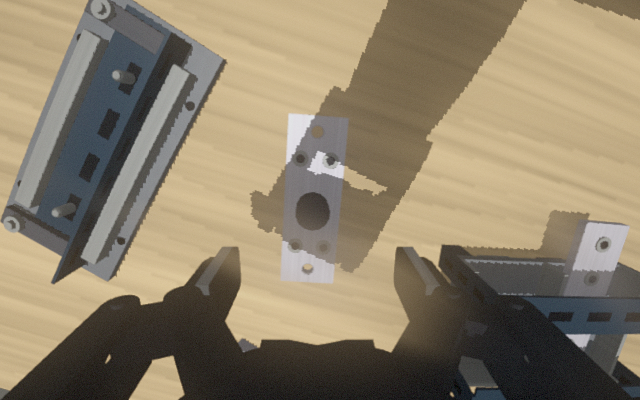

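View pics/side8.png

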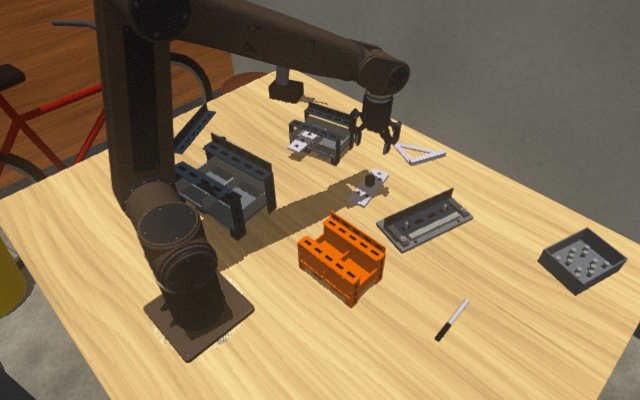

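```bash
python3 - <<'E'
from h import *
P=dict(w8=([0.5967,-0.011,0.1479],[0.591,0.806,-0.006,-0.02]),w1=([0.61164538,-0.21870013,0.18352981],[0.991,-0.137,0.004,0.001]))
for n,(t,q) in P.items():
    W=np.load(n+'.npz')['W'].reshape(-1,3); Rm=R.from_quat(q).as_matrix(); L=(W-np.array(t))@Rm
    L=L[np.isfinite(L[:,0])]
    f=L[(abs(L[:,1])<.03)&(L[:,2]<.02)&(L[:,2]>-.06)]
    for s in (1,-1):
        g=f[f[:,0]*s>0]; print(n,s,len(g),np.percentile(g,[0,2,50,98,100],axis=0).round(4).tolist())
E
```

```text
w8 1 3544 [[0.0346, -0.0155, -0.06], [0.0371, -0.0143, -0.0596], [0.0403, -0.0094, -0.0415], [0.0628, 0.0083, -0.0126], [0.0688, 0.0109, -0.0086]]
w8 -1 3576 [[-0.0691, -0.0152, -0.06], [-0.0631, -0.0144, -0.0597], [-0.0404, -0.0094, -0.0415], [-0.0372, 0.0083, -0.0126], [-0.0346, 0.011, -0.0088]]
w1 1 4996 [[0.0263, -0.0138, -0.06], [0.029, -0.013, -0.0598], [0.0387, -0.0068, -0.0518], [0.0591, 0.0099, -0.0104], [0.062, 0.013, -0.0043]]
w1 -1 4952 [[-0.0633, -0.0139, -0.06], [-0.0601, -0.0131, -0.0598], [-0.04, -0.0068, -0.0518], [-0.0304, 0.0101, -0.0102], [-0.0277, 0.0135, -0.0047]]
```

Emit:
send_rows(motion=[0,0,0,0.065,7.5])

```text
time: 22.45
eef_pos: [0.597, -0.011, 0.1484]
tcp_rot: [0.62, 0.784, -0.007, -0.019]
contact_force: [0.0, 0.3, -0.1]
opening: 0.88
```

```bash
python3 -c "
from h import *
cams.read_camera('side');cams.read_camera('side')"; python3 s.py .538 -.0257 -.001 1.806
```

```text
t 22.55 [ 0.5969 -0.0109  0.1483] yaw 1.8058 op 0.88 tilt [-0.0389  0.0138] F [-0.1 -0.3 -0.4] q [-0.19  0.22  1.82  0.01  1.15 -2.  ]
to go cm [-0.4  -5.55 15.13]
spin -0.00015770047501706408
```

Emit:
send_rows(motion=[-0.2,-2,0,0,7.5,-0.2,-2,0,0,7.5,0,-1.5,0,0,7.5,0,0,2,0,7.5,0,0,2,0,7.5,0,0,2,0,7.5,0,0,2,0,7.5,0,0,2,0,7.5,0,0,0,0,7.5])

```text
time: 23.45
eef_pos: [0.5409, -0.0276, 0.0494]
tcp_rot: [0.618, 0.786, -0.005, -0.016]
contact_force: [-0.3, -0.0, -0.2]
opening: 0.874
```

```bash
python3 s.py .538 -.0257 -.001 1.806; python3 -c "
from h import *
wr('w9')";python3 s.py .538 -.0257 -.001 1.806
```

```text
t 23.45 [ 0.5409 -0.0276  0.0494] yaw 1.8076 op 0.874 tilt [-0.0316  0.0119] F [-0.3 -0.  -0.2] q [-0.24  0.24  2.    0.    0.93 -2.05]
to go cm [ 0.16 -0.09  5.05]
spin 0.0016238036060751693
t 23.5 [ 0.5421 -0.0279  0.051 ] yaw 1.8077 op 0.879 tilt [-0.0288  0.0112] F [-0.3  0.2  0.3] q [-0.24  0.24  2.    0.    0.93 -2.05]
to go cm [ 0.22 -0.22  5.21]
spin 0.001701921348291613
```

View pics/w9.png

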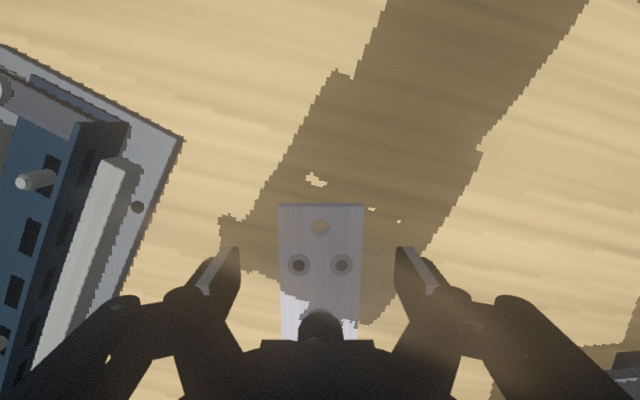

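The end hole at (320,226) sits midway between the fingers at (238,250) and (398,250), and the plate is aligned with the tool. Going down.

Emit:
send_rows(motion=[0.2,-0.2,1.5,0,7.5,0,0,1.5,0,7.5,0,0,1.5,0,7.5])

```text
time: 23.8
eef_pos: [0.5429, -0.0268, 0.0087]
tcp_rot: [0.618, 0.786, -0.002, -0.01]
contact_force: [-0.3, 0.1, 0.7]
opening: 0.877
```

```bash
python3 -c "
from h import *
wr('w10')";python3 s.py .538 -.0257 -.001 1.806
```

```text
t 23.85 [ 0.5405 -0.0263  0.0059] yaw 1.8079 op 0.88 tilt [-0.0231  0.0098] F [-1.7 -0.2 -0.8] q [-0.24  0.31  2.02  0.01  0.84 -2.05]
to go cm [ 0.11 -0.21  0.69]
spin 0.0019463615052202066
```

View pics/w10.png

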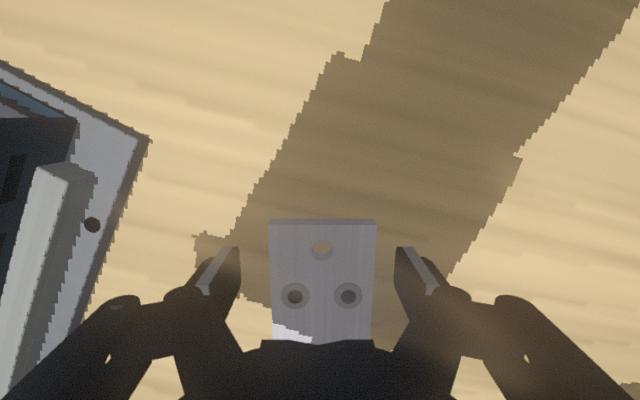

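Emit:
send_rows(motion=[0.1,-0.3,0.7,0,7.5])

```text
time: 23.95
eef_pos: [0.5379, -0.0261, -0.0011]
tcp_rot: [0.618, 0.786, -0.003, -0.011]
contact_force: [-0.1, 1.0, -0.1]
opening: 0.876
```

```bash
python3 -c "
from h import *
cams.read_camera('side')";python3 s.py .538 -.0257 -.001 1.806
```

```text
t 24.0 [ 0.5355 -0.0256 -0.0031] yaw 1.8079 op 0.88 tilt [-0.0261  0.0105] F [-1.4  0.5 -1. ] q [-0.24  0.32  2.03  0.01  0.82 -2.05]
to go cm [-0.07  0.24 -0.21]
spin 0.0019472027538947057
```

Emit:
send_rows(motion=[0,0.1,-0.1,0,6.5,0,0,0,0,6,0,0,0,0,5.5,0,0,0,0,4.5,0,0,0,0,4.5,0,0,0,0,4.5], grip_force=100)

```text
time: 24.6
eef_pos: [0.5371, -0.0256, -0.0005]
tcp_rot: [0.618, 0.786, -0.004, -0.013]
contact_force: [0.8, 0.3, -1.9]
opening: 0.596
```

```bash
python3 s.py .538 -.0257 -.001 1.806
```

```text
t 24.6 [ 5.371e-01 -2.560e-02 -5.000e-04] yaw 1.8081 op 0.596 tilt [-0.0246  0.0099] F [ 0.8  0.3 -1.9] q [-0.24  0.32  2.02  0.01  0.83 -2.05]
to go cm [-0.03  0.09  0.05]
spin 0.002083855744285268
```

Emit:
send_rows(motion=[0,0,0,0,4.5,0,0,-1,0,4.5,0,0,-1,0,4.5,0,0,0,0,4.5])

```text
time: 25.0
eef_pos: [0.5356, -0.0254, 0.0193]
tcp_rot: [0.618, 0.786, -0.005, -0.015]
contact_force: [0.8, -0.3, -2.5]
opening: 0.592
```

```bash
python3 -c "
from h import *
wr('w11')
im,d=cams.read_camera('side'); cv2.imwrite('pics/side11.png',cv2.resize(im[110:260,250:450,::-1],None,fx=4,fy=4))";python3 s.py .538 -.0257 -.001 1.806
```

```text
t 25.1 [ 0.5347 -0.0252  0.0181] yaw 1.8083 op 0.595 tilt [-0.0314  0.0112] F [-0.   0.3 -4.3] q [-0.24  0.28  2.02  0.    0.87 -2.05]
to go cm [-0.16  0.36  1.9 ]
spin 0.0023386247307231045
```

View pics/w11.png

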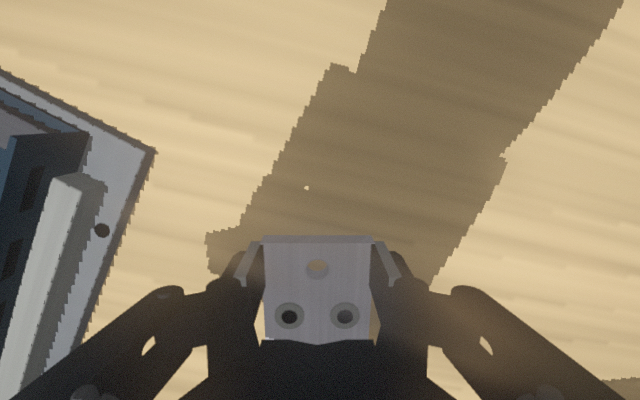

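View pics/side11.png

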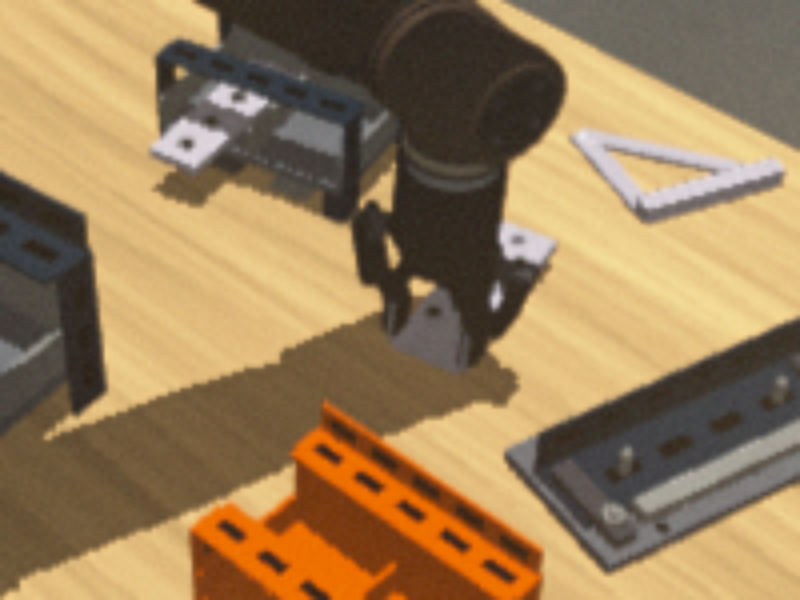

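Emit:
send_rows(motion=[0,0,-1.5,0,4.5,0,0,-1.5,0,4.5,0,0,-1.5,0,4.5,0,0,0,0,4.5], grip_force=120)

```text
time: 25.5
eef_pos: [0.535, -0.0254, 0.0655]
tcp_rot: [0.618, 0.786, -0.006, -0.017]
contact_force: [0.7, 0.7, -2.1]
opening: 0.586
```

```bash
cat > pl.py <<'E'
from h import *
import sys
st=ctrl.get_state(); e=st['eef_pos']; y=yaw(st)-np.pi/2; ax=np.array([np.cos(y),np.sin(y)]); ay=np.array([-ax[1],ax[0]])
name=sys.argv[1]; bot=float(sys.argv[2])
for c in ['wrist','scene']:
    st=ctrl.get_state(); im,d=cams.read_camera(c); cv2.imwrite(f'pics/{c}_{name}.png',im[:,:,::-1]); p,T=pose(c,st); W=cloud(p,T,d).reshape(-1,3); I=im.reshape(-1,3)
    ok=np.isfinite(W[:,0]); W=W[ok]; I=I[ok]
    a=(W[:,:2]-e[:2])@ax; b=(W[:,:2]-e[:2])@ay
    ctr=0.07
    m=(abs(b)<.03)&(abs(a-ctr)<.095)&(abs(W[:,2]-(e[2]+bot+.01))<.02)&(I.min(1)>60)
    if c=='scene': m&=(a>.09)
    else: m&=(a<.0)
    q=np.c_[a,b,W[:,2]][m]
    if len(q)<20: print(c,len(q)); continue
    A=np.c_[q[:,0],q[:,1],np.ones(len(q))]
    w=np.ones(len(q),bool)
    for _ in range(6):
        s=np.linalg.lstsq(A[w],q[w,2],rcond=None)[0]; r=q[:,2]-A@s; w=abs(r)<.0025
    print(c,w.sum(),'slope along,across',s[:2].round(4),'top z rel TCP at centre',(s[2]-e[2]+s[0]*.07).round(4),'at a0',(s[2]-e[2]).round(4),'a range',q[w,0].min().round(4),q[w,0].max().round(4),'b',q[w,1].min().round(4),q[w,1].max().round(4))
E
python3 pl.py 12 .0;python3 s.py .538 -.0257 -.001 1.806
```

```text
wrist 2713 slope along,across [0.0275 0.0042] top z rel TCP at centre 0.0127 at a0 0.0108 a range -0.0129 -0.0 b -0.0299 0.03
scene 648 slope along,across [-0.0421  0.0116] top z rel TCP at centre 0.006 at a0 0.009 a range 0.0901 0.1568 b -0.0281 0.0265
t 25.6 [ 0.5331 -0.025   0.0631] yaw 1.8085 op 0.588 tilt [-0.0392  0.0128] F [-0.1  0.7 -3.5] q [-0.24  0.2   2.01  0.    0.96 -2.05]
to go cm [-0.32  0.68  6.38]
spin 0.002484016450635007
```

View pics/scene_12.png

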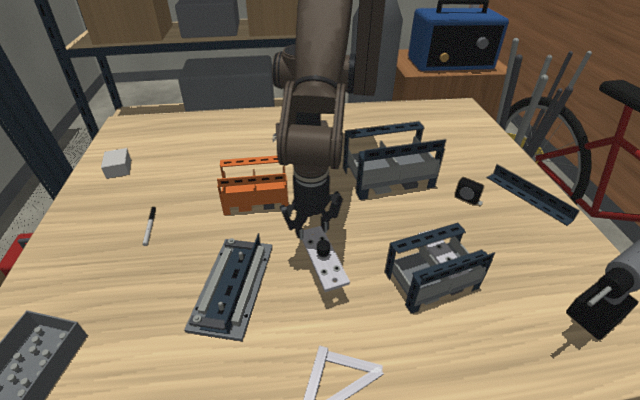

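```bash
python3 - <<'E'
from h import *
for c in ['scene8','side8']:
    W=np.load(c+'.npz')['W'].reshape(-1,3); W=W[np.isfinite(W[:,0])]
    q=W[(W[:,0]>.2)&(W[:,0]<.42)&(W[:,1]>.1)&(W[:,1]<.4)&(W[:,2]>.02)&(W[:,2]<.2)]
    print(c,len(q),np.percentile(q,[.5,50,99.5],axis=0).round(3).tolist(),cv2.minAreaRect(q[:,:2].astype(np.float32)))
    t=q[(q[:,1]>.08)&(q[:,1]<.25)]; print('max x',np.percentile(t[:,0],99.8))
    # rack refit
    n=(abs(W[:,0]-.66)<.13)&(abs(W[:,1]-.21)<.13); t=W[n&(W[:,2]>.09)&(W[:,2]<.128)]
    print(cv2.minAreaRect(t[:,:2].astype(np.float32)))
E
```

```text
scene8 3986 [[0.201, 0.108, 0.023], [0.329, 0.231, 0.08], [0.356, 0.365, 0.166]] ((0.26435115933418274, 0.23777997493743896), (0.15943801403045654, 0.24571463465690613), 7.237392902374268)
max x 0.3566880899304811
((0.6478087902069092, 0.23473450541496277), (0.12094112485647202, 0.17958159744739532), 13.61948299407959)
side8 4821 [[0.2, 0.104, 0.024], [0.302, 0.206, 0.081], [0.353, 0.357, 0.166]] ((0.263124018907547, 0.23371759057044983), (0.15874142944812775, 0.2466326355934143), 7.463007926940918)
max x 0.3542518031800176
((0.6467009782791138, 0.22927799820899963), (0.1248709037899971, 0.17838074266910553), 13.227635383605957)
```

Emit:
send_rows(motion=[0,-1.6,0,0,4.5,0,-1.6,0,0,4.5,0,-1.6,0,0,4.5,0,0,0,0,4.5])

```text
time: 26.0
eef_pos: [0.4823, -0.0357, 0.0614]
tcp_rot: [0.618, 0.786, -0.008, -0.023]
contact_force: [-0.6, -0.7, -4.0]
opening: 0.58
```

```bash
python3 s.py .4424 .139 .055 1.812
```

```text
t 26.0 [ 0.4823 -0.0357  0.0614] yaw 1.809 op 0.58 tilt [-0.0461  0.0146] F [-0.6 -0.7 -4. ] q [-0.28  0.11  2.13  0.    0.95 -2.1 ]
to go cm [17.9   0.29  1.08]
spin -0.0030074355002249753
```

Emit:
send_rows(motion=[2.5,0,0,0,4.5,2.5,0,0,0,4.5,2.5,0,0,0,4.5,2.5,0,0,0,4.5,2.5,0,0,0,4.5,2.5,0,0,0,4.5,2.5,0,0,0,4.5,0,0,0,0,4.5])

```text
time: 26.8
eef_pos: [0.4415, 0.141, 0.0626]
tcp_rot: [0.62, 0.784, -0.008, -0.024]
contact_force: [0.8, 0.2, -4.0]
opening: 0.583
```

```bash
python3 pl.py 13 .0;python3 s.py .4424 .139 .050 1.810
```

```text
wrist 2680 slope along,across [0.0034 0.0117] top z rel TCP at centre 0.011 at a0 0.0107 a range -0.013 -0.0 b -0.03 0.03
scene 344 slope along,across [-0.0454  0.0169] top z rel TCP at centre 0.0065 at a0 0.0097 a range 0.09 0.1403 b -0.0291 0.0261
t 26.9 [0.4422 0.1392 0.0627] yaw 1.8015 op 0.584 tilt [-0.0471  0.0159] F [ 0.2  0.1 -4.2] q [ 0.07  0.06  2.18  0.02  0.95 -1.74]
to go cm [-0.06  0.06  1.27]
spin -0.008465647508657526
```

View pics/scene_13.png

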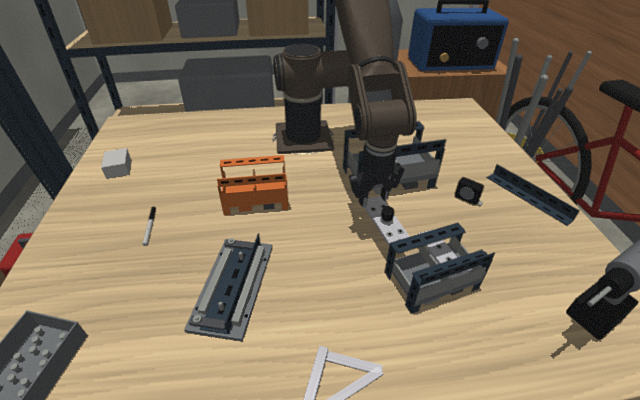

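The scene picture shows the plate lined up with the right-hand (empty) bay, its nose near (405,240). It droops about 2.6° at the nose. Next: lower to insertion height and move in.

Emit:
send_rows(motion=[0,0,1.2,-0.008,4.5])

```text
time: 27.0
eef_pos: [0.4439, 0.1392, 0.0518]
tcp_rot: [0.617, 0.786, -0.007, -0.022]
contact_force: [0.6, -0.2, -3.0]
opening: 0.587
```

```bash
python3 -c "
from h import *
cams.read_camera('side')";python3 s.py .4424 .139 .050 1.810
```

```text
t 27.05 [0.4412 0.1388 0.0488] yaw 1.8094 op 0.584 tilt [-0.0485  0.0157] F [-0.7 -1.2 -5.7] q [ 0.07  0.08  2.19  0.02  0.92 -1.75]
to go cm [-0.    0.11 -0.13]
spin -0.0005909790886327038
```

Emit:
send_rows(motion=[0,1,-0.2,0,4.5,0,1,-0.1,0,4.5,0,1,0,0,4.5,0,0,0,0,4.5])

```text
time: 27.45
eef_pos: [0.4732, 0.1443, 0.0486]
tcp_rot: [0.619, 0.785, -0.01, -0.025]
contact_force: [-0.3, -0.5, -3.3]
opening: 0.584
```

```bash
python3 s.py .559 .1677 .050 1.810;python3 -c "
from h import *
im,d=cams.read_camera('scene'); cv2.imwrite('pics/s14.png',cv2.resize(im[170:320,340:510,::-1],None,fx=4,fy=4))
im,d=cams.read_camera('side'); cv2.imwrite('pics/d14.png',cv2.resize(im[80:200,220:400,::-1],None,fx=4,fy=4))";python3 s.py .559 .1677 .050 1.810
```

```text
t 27.45 [0.4732 0.1443 0.0486] yaw 1.8054 op 0.584 tilt [-0.0507  0.0157] F [-0.3 -0.5 -3.3] q [ 0.08  0.15  2.11  0.02  0.93 -1.74]
to go cm [ 0.28  8.87 -0.53]
spin -0.0046496491871468315
t 27.55 [0.4715 0.1443 0.0482] yaw 1.8057 op 0.583 tilt [-0.053   0.0154] F [ 0.2  0.3 -2.9] q [ 0.08  0.15  2.11  0.02  0.93 -1.74]
to go cm [ 0.25  9.03 -0.6 ]
spin -0.00430863112574098
```

View pics/s14.png

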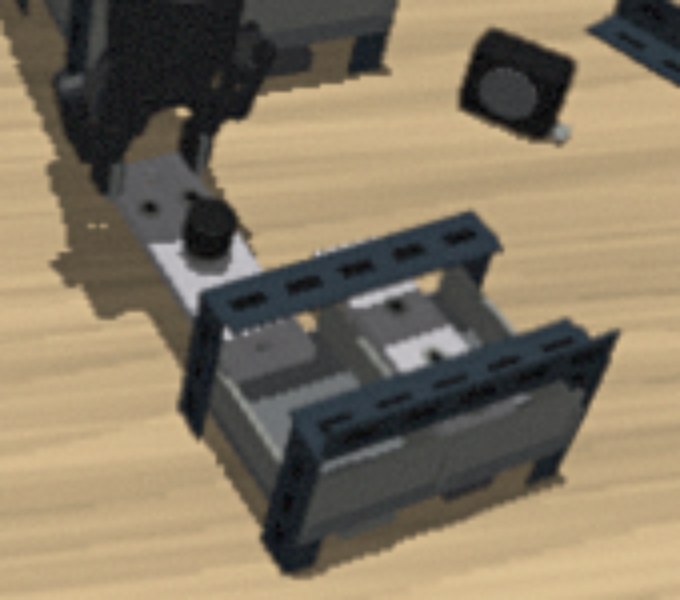

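View pics/d14.png

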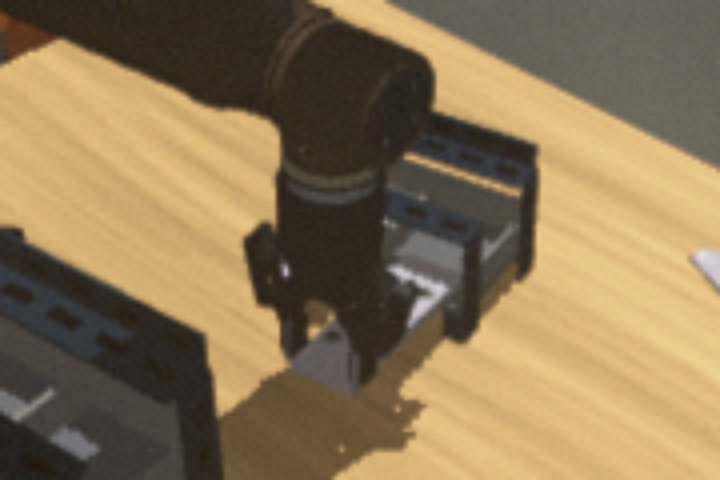

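The nose is about 2 cm into the right bay, between the partitions and clear of the deck. Moving on in.

Emit:
send_rows(motion=[0.1,1.2,-0.1,0,4.5,0.1,1.2,-0.1,0,4.5,0.05,1.2,-0.05,0,4.5,0,1.2,0,0,4.5,0,0,0,0,4.5])

```text
time: 28.05
eef_pos: [0.5193, 0.1587, 0.0482]
tcp_rot: [0.619, 0.785, -0.011, -0.026]
contact_force: [0.7, 0.3, -4.6]
opening: 0.589
```

```bash
python3 s.py .559 .1677 .050 1.810;python3 pl.py 15 0;python3 s.py .559 .1677 .050 1.810; python3 -c "
import cv2;cv2.imwrite('pics/s15.png',cv2.resize(cv2.imread('pics/scene_15.png')[170:320,340:510],None,fx=4,fy=4))"
```

```text
t 28.05 [0.5193 0.1587 0.0482] yaw 1.8058 op 0.589 tilt [-0.0548  0.0152] F [ 0.7  0.3 -4.6] q [ 0.1   0.25  1.99  0.03  0.95 -1.72]
to go cm [-0.04  4.06 -0.38]
spin -0.00416412788390863
wrist 2644 slope along,across [-0.0069  0.0109] top z rel TCP at centre 0.0102 at a0 0.0107 a range -0.0127 -0.0 b -0.03 0.03
scene 447 slope along,across [-0.0539  0.0114] top z rel TCP at centre 0.0052 at a0 0.009 a range 0.0901 0.1541 b -0.028 0.0275
t 28.15 [0.5174 0.1584 0.0476] yaw 1.8059 op 0.585 tilt [-0.0576  0.0149] F [-0.8  0.6 -2.9] q [ 0.1   0.25  1.99  0.03  0.95 -1.72]
to go cm [-0.06  4.25 -0.46]
spin -0.004121704388166281
```

View pics/s15.png

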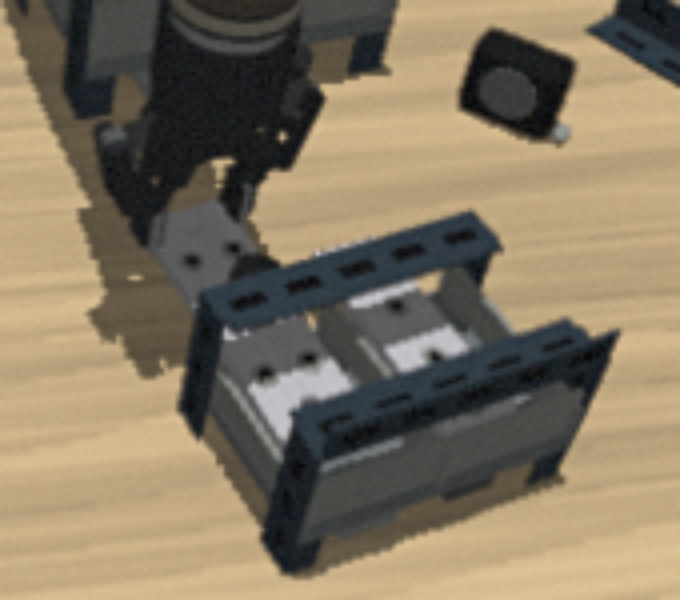

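Emit:
send_rows(motion=[0,1.2,-0.2,0,4.5,0,1.1,-0.1,0,4.5,0,1,-0.05,0,4.5,0,0,0,0,4.5])

```text
time: 28.55
eef_pos: [0.5485, 0.1663, 0.0484]
tcp_rot: [0.619, 0.785, -0.014, -0.029]
contact_force: [0.4, 0.3, -3.1]
opening: 0.585
```

```bash
python3 s.py .559 .1677 .050 1.810;python3 pl.py 16 0;python3 s.py .559 .1677 .035 1.810; python3 -c "
import cv2;cv2.imwrite('pics/s16.png',cv2.resize(cv2.imread('pics/scene_16.png')[170:320,340:510],None,fx=4,fy=4))"
```

```text
t 28.55 [0.5485 0.1663 0.0484] yaw 1.8062 op 0.585 tilt [-0.0618  0.0143] F [ 0.4  0.3 -3.1] q [ 0.11  0.31  1.91  0.03  0.98 -1.71]
to go cm [-0.1   1.04 -0.22]
spin -0.0038278673505103278
wrist 2663 slope along,across [-0.0084  0.0143] top z rel TCP at centre 0.0101 at a0 0.0107 a range -0.0128 -0.0 b -0.03 0.03
scene 274 slope along,across [-0.0328  0.0075] top z rel TCP at centre 0.0036 at a0 0.0059 a range 0.09 0.1525 b -0.0283 0.0281
t 28.65 [0.5469 0.1661 0.0478] yaw 1.8062 op 0.592 tilt [-0.0643  0.014 ] F [-0.5  0.1 -3.3] q [ 0.11  0.31  1.91  0.03  0.98 -1.71]
to go cm [-0.16  1.28  1.21]
spin -0.0038227728343207534
```

View pics/s16.png

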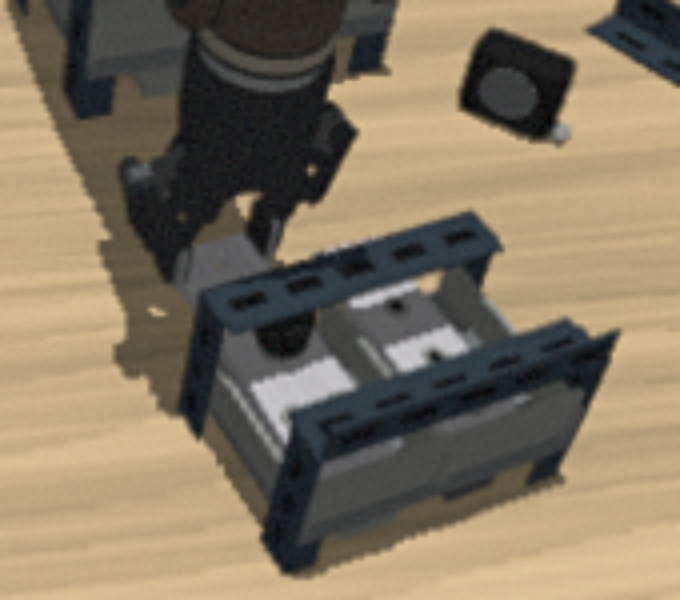

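Emit:
send_rows(motion=[0,0.2,0.6,0,4.5])

```text
time: 28.75
eef_pos: [0.5487, 0.1667, 0.0422]
tcp_rot: [0.619, 0.785, -0.014, -0.029]
contact_force: [-1.6, 0.5, -1.6]
opening: 0.587
```

```bash
python3 -c "
from h import *
cams.read_camera('side')";python3 s.py .559 .1677 .036 1.810
```

```text
t 28.8 [0.5484 0.1666 0.0408] yaw 1.8062 op 0.586 tilt [-0.0638  0.014 ] F [ 0.3  0.4 -2.9] q [ 0.11  0.33  1.91  0.03  0.97 -1.71]
to go cm [-0.16  1.08  0.42]
spin -0.0038331806892935028
```

Emit:
send_rows(motion=[-0.1,0.3,0.3,0,4.5])

```text
time: 28.9
eef_pos: [0.5512, 0.1665, 0.0378]
tcp_rot: [0.618, 0.785, -0.014, -0.029]
contact_force: [-2.2, -0.3, -0.3]
opening: 0.586
```

```bash
python3 -c "
from h import *
cams.read_camera('side')";python3 s.py .559 .1677 .036 1.810
```

```text
t 28.95 [0.5515 0.1665 0.0372] yaw 1.8065 op 0.586 tilt [-0.0636  0.0142] F [-1.6 -0.1 -0.4] q [ 0.11  0.34  1.91  0.03  0.96 -1.71]
to go cm [-0.06  0.76  0.08]
spin -0.0034578852666018456
```

Emit:
send_rows(motion=[0,0.5,0,0,4.5])

```text
time: 29.05
eef_pos: [0.5559, 0.1676, 0.0369]
tcp_rot: [0.618, 0.785, -0.015, -0.03]
contact_force: [-3.2, 0.1, 1.4]
opening: 0.582
```

```bash
python3 -c "
from h import *
cams.read_camera('side')";python3 s.py .559 .1677 .036 1.810
```

```text
t 29.1 [0.5563 0.1674 0.0369] yaw 1.8072 op 0.588 tilt [-0.0654  0.0133] F [-3.5 -0.3  1.1] q [ 0.11  0.35  1.89  0.02  0.97 -1.71]
to go cm [-0.04  0.27  0.07]
spin -0.002786132125059293
```

Emit:
send_rows(motion=[0,0.4,0,0,4.5])

```text
time: 29.2
eef_pos: [0.5563, 0.1675, 0.0357]
tcp_rot: [0.618, 0.786, -0.02, -0.034]
contact_force: [-17.5, -4.8, 10.8]
opening: 0.586
```

```bash
python3 -c "
from h import *
cams.read_camera('side')";python3 s.py .559 .1677 .036 1.810
```

```text
t 29.25 [0.5562 0.1675 0.0358] yaw 1.8079 op 0.584 tilt [-0.0782  0.0102] F [-11.9  -4.6   5.1] q [ 0.11  0.36  1.88  0.02  0.98 -1.71]
to go cm [-0.04  0.27 -0.04]
spin -0.0020528943359263696
```

Contact with the back stop: Fx reads -17 N, within 3 mm of the predicted place. Letting go.

Emit:
send_rows(motion=[0,0,0,0,6,0,0,0,0,6.8,0,0,0,0,6.8])

```text
time: 29.55
eef_pos: [0.5582, 0.1676, 0.037]
tcp_rot: [0.618, 0.785, -0.019, -0.032]
contact_force: [1.2, -1.1, -0.1]
opening: 0.799
```

```bash
python3 s.py .559 .1677 .036 1.810; python3 pl.py 17 0; python3 -c "
import cv2;cv2.imwrite('pics/s17.png',cv2.resize(cv2.imread('pics/scene_17.png')[170:320,340:510],None,fx=4,fy=4))"
```

```text
t 29.55 [0.5582 0.1676 0.037 ] yaw 1.8074 op 0.799 tilt [-0.0739  0.0109] F [ 1.2 -1.1 -0.1] q [ 0.11  0.35  1.88  0.02  0.98 -1.71]
to go cm [-0.01  0.09  0.09]
spin -0.0026142745690671543
wrist 3074 slope along,across [ 0.024  -0.0002] top z rel TCP at centre 0.0109 at a0 0.0092 a range -0.0147 -0.0 b -0.0271 0.0268
scene 169 slope along,across [ 0.0337 -0.0158] top z rel TCP at centre 0.0064 at a0 0.0041 a range 0.0902 0.1583 b -0.0283 0.0278
```

View pics/s17.png

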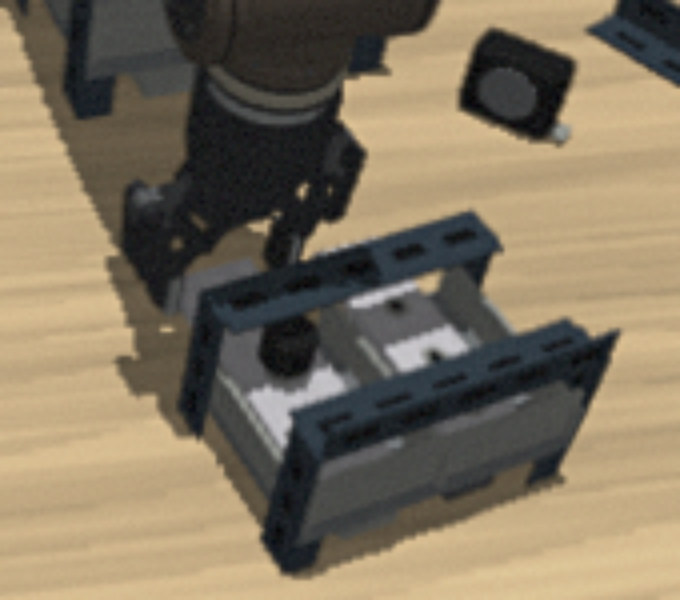

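View pics/wrist_17.png

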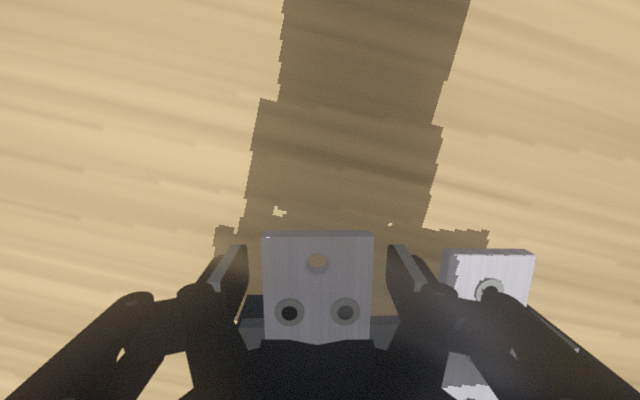

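Released: the plate lies clear between the open fingers, with its near end at (317,235). The spare plate at (490,270) is untouched. Backing straight out along the plate, then up.

Emit:
send_rows(motion=[0,-1.5,-0.1,0,6.8,0,-1.5,-0.1,0,6.8,0,-1.5,-0.1,0,6.8,0,-1.5,0,0,6.8,0,0,-2,0,6.8,0,0,-3,0,6.8,0,0,-3,0,6.8,0,0,-3,0,6.8,0,0,0,0,6.8])

```text
time: 30.55
eef_pos: [0.5097, 0.1521, 0.1601]
tcp_rot: [0.618, 0.785, -0.015, -0.029]
contact_force: [0.2, -1.2, 0.2]
opening: 0.792
```

```bash
python3 s.py .559 .1677 .036 1.810; python3 - <<'E'
from h import *
st,im,W=wr('w18')
print(ctrl.get_state()['time'])
f=np.array([.5897,.2185]); ax=np.array([.971,.2385]); ay=np.array([-ax[1],ax[0]])
for c in ['wrist','side','scene']:
    if c!='wrist':
        im,d=cams.read_camera(c); cv2.imwrite(f'pics/{c}18.png',im[:,:,::-1]); p,T=pose(c); W=cloud(p,T,d)
    P=W.reshape(-1,3); C=im.reshape(-1,3); ok=np.isfinite(P[:,0]); P=P[ok];C=C[ok]
    a=(P[:,:2]-f)@ax; b=(P[:,:2]-f)@ay
    m=(a>-.09)&(a<.115)&(b<-.01)&(b>-.078)&(abs(P[:,2]-.046)<.006)&(C.min(1)>70)
    q=np.c_[a,b,P[:,2]][m]; print(c,len(q),np.percentile(q,[.5,50,99.5],axis=0).round(4).tolist())
    A=np.c_[q[:,0],q[:,1],np.ones(len(q))]; print('slopes',np.linalg.lstsq(A,q[:,2],rcond=None)[0])
    print('rect',cv2.minAreaRect(q[:,:2].astype(np.float32)))
    k=(a>-.02)&(a<.09)&(b<-.01)&(b>-.078)&(P[:,2]>.074)&(P[:,2]<.086)&(C.max(1)<70)
    if k.sum()>5: print('knob',k.sum(),a[k].mean(),b[k].mean(),P[k,2].mean(),cv2.minEnclosingCircle(np.c_[a[k],b[k]].astype(np.float32)))
E
python3 -c "
import cv2;cv2.imwrite('pics/s18.png',cv2.resize(cv2.imread('pics/scene18.png')[170:320,340:510],None,fx=4,fy=4))"
```

```text
t 30.55 [0.5097 0.1521 0.1601] yaw 1.8066 op 0.792 tilt [-0.0642  0.0129] F [ 0.2 -1.2  0.2] q [ 0.09  0.08  1.96  0.02  1.17 -1.73]
to go cm [ 0.02  5.89 12.09]
spin -0.00339122571113859
30.6
wrist 4716 [[-0.0572, -0.0692, 0.0406], [-0.0182, -0.0428, 0.0461], [0.0358, -0.0159, 0.0486]]
slopes [ 0.00589312 -0.00162565  0.04608657]
rect ((-0.009895648807287216, -0.04254750907421112), (0.054039791226387024, 0.09512269496917725), 89.86128234863281)
knob 94 0.01196574307576371 -0.042940374343216674 0.07697874885746447 ((0.015006789937615395, -0.042395077645778656), 0.010176597163081169)
side 394 [[-0.0575, -0.0746, 0.0401], [-0.0041, -0.0496, 0.0444], [0.1104, -0.0167, 0.0499]]
slopes [0.00193359 0.00169697 0.04453444]
rect ((0.025613773614168167, -0.04609343037009239), (0.171145498752594, 0.06098342314362526), 0.8128031492233276)
knob 19 0.01548592450568347 -0.048192105213627726 0.07822591301757537 ((0.018109546974301338, -0.04830754175782204), 0.012295040301978588)
scene 568 [[-0.0545, -0.0699, 0.0404], [0.0366, -0.0517, 0.0445], [0.1149, -0.0138, 0.0505]]
slopes [0.00306201 0.00632816 0.04469701]
rect ((0.02959395945072174, -0.04184051230549812), (0.06349138170480728, 0.17069095373153687), 89.8509521484375)
knob 110 0.03217020452378581 -0.04321765462735008 0.07788631700192153 ((0.029941415414214134, -0.0421307273209095), 0.014541622251272202)
```

View pics/s18.png

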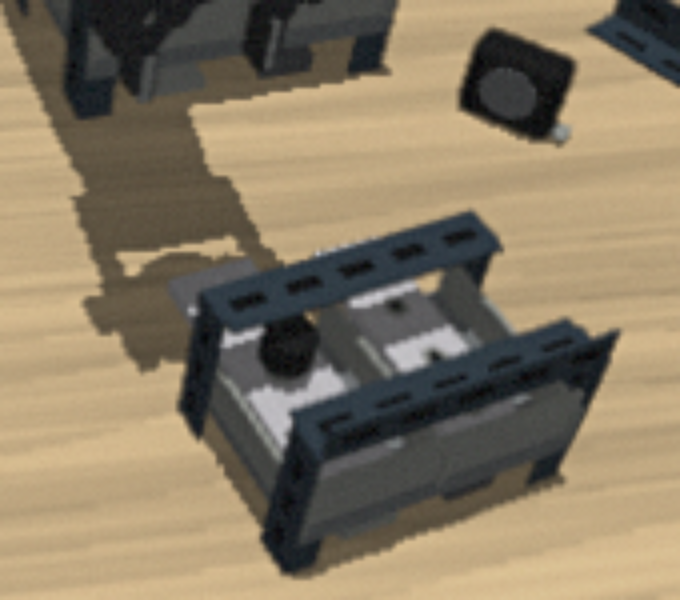

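View pics/w18.png

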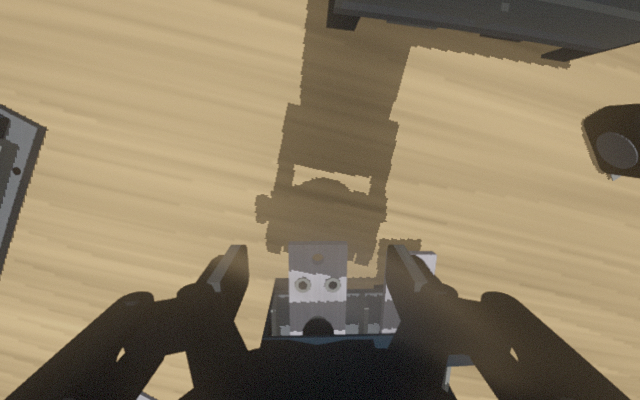

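```bash
python3 - <<'E'
from h import *
f=np.array([.5897,.2185]); ax=np.array([.971,.2385]); ay=np.array([-ax[1],ax[0]])
for n in ['w18']:
    P=np.load(n+'.npz')['W'].reshape(-1,3); P=P[np.isfinite(P[:,0])]; a=(P[:,:2]-f)@ax; b=(P[:,:2]-f)@ay
    m=(abs(P[:,2]-.101)<.004)&(a>-.03)&(a<.06)&(b>-.09)&(b<.09); print(m.sum(),np.percentile(a[m],[0,1,5,50]),P[m,2].mean(), b[m].min(),b[m].max())
    m=(abs(P[:,2]-.036)<.003)&(a>-.03)&(a<.06)&(b>-.09)&(b<.0); print('deck',m.sum(),np.percentile(a[m],[0,1,5,50]))
E
```

```text
1244 [-0.00255557 -0.00216728 -0.00179321  0.00076135] 0.10069157305676635 -0.08754819620991788 0.08436798885020909
deck 1065 [-0.00183428 -0.00158797 -0.0009937   0.01962593]
```

By the wrist camera alone, the plate's near end sticks out about 55 mm from the rack front (-57.2 against -2 mm), which is the home position. Handing in.

```bash
python3 -c "
from h import *
print(workorder.sign_off(), ctrl.get_state()['time'])"
```

```text
the job is handed in; nothing more can be done
the job is handed in; nothing more can be done
```

The drill plate is in the rack's empty bay, flat, knob up and against the back stop, and I handed the job in at about 31 s of the 67 s. No verdict was reported.

- **Lift and lay-down:** I lifted the plate by its knob straight up off both dowels, about 31 mm and level. I then laid it flat on the open bench and let go.
- **Into the bay:** I took it again by its near end and slid it in until it met the stop (about 17 N at the wrist). I let go there and backed clear.

**Last checks:**
- **Home:** by the wrist camera alone, the near end sticks out about 55 mm, as it should. In my rack frame it read 57 mm, and the cameras differ by 2–3 mm, within calibration.
- **Level and centred:** the plate's top is at about 46 mm with a slope under 0.01, and the plate sits at rack y of about -42 mm.
- **Bystanders:** the spare plate, tape measure and marker look undisturbed in the pictures. I did not measure them.
- **Robot:** its wrist force was close to zero and it was touching nothing.

**What went wrong on the way:** the tool tilted by up to about 5° during fast moves, and I spent about 13 s correcting that before gripping the knob. The plate also drooped about 3° while held by its end. I allowed for that with extra height going into the bay, and it levelled once it was on the deck.

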